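# Unlatch the block rack's gate and load the cast-glass blocks

### The job

In the glass studio, press the thumb lever to lift the gravity latch bar out of its catch, and swing the gate of the sloped rack wide open, to about a right angle or more. Then lower the two cast-glass blocks, without dropping them, into the pockets of the rack's sloped tray that fit them, fully down and square to the tray, and leave the gate standing open. Do not push or knock over the other things on the bench.

Things in the scene. Friction and masses are not known exactly. Their poses are not given: they have to be found in the camera images.
- rack: Fixed rack on a 330 (y) x 240 (x, -130 to +110) mm base; origin under it on the bench, z up, front -x. Hinge post at x -105, y +145, 157 mm tall. Latch post at x -105, y -137; its catch, a slot between two lips, tops out at z 188. A 24 mm lamp tube along y at x +55, z 300 to 324, on 14 mm uprights at y +-156, bars a vertical tool over the back pocket. Place and yaw vary.
- tray: Rack's fixed plywood tray, 190 x 230 x 24 mm, sloping up away from the front at 30 deg; origin mid-underside; x up the slope, y along the rack's y, z out of its face (face at z 24 mm). Pockets 14 mm deep, floor at z 10: round 48 mm wide at x -50, y 0; oblong 64 (x) by 40 (y) mm at x +35, y 0; four smaller ones (30 to 32 mm) at y +-82 fit neither block.
- drum_seat (a point): Middle of the floor of the round pocket (the lower, front one); axes as tray.
- slab_seat (a point): Middle of the floor of the oblong pocket (the upper, back one); its 64 mm length runs along the tray's x.
- gate_hinge (a point): Point on the gate's upright hinge axis (rack x -105, y +125 mm), z 178 mm; its axes turn with the gate: -y points along the gate to its free end, x square to it. The gate is a steel frame with rods, 12 mm thick, 233 mm long, from z 21 to 151 mm, topped by the latch.
- gate (a joint): Gate angle, rad: 0 shut; grows to 2.0 as the free end swings out to the rack's front (-x) and on towards the hinge side, clockwise seen from above. It stays where left (hinge friction about 0.1 Nm). Latched, it can move only about 0.015 rad.
- latch (a joint): Latch bar angle, rad: 0 level, in the catch; grows to 0.4 as the thumb lever goes down and the bar's free end rises; clear of the catch from about 0.17. Falls back by its weight. Bar 10 mm thick, 14 mm tall, along the gate above its top rail, on a pin 150 mm from the gate's hinge; free end 285 mm from the hinge.
- thumb_lever: Latch bar's thumb lever: upright dark steel tab 14 mm thick (x, square to the gate), 34 mm long (y, along it), 40 mm tall, 95 mm from the gate's hinge, 55 mm from the bar's pin. Origin at bar height (z 178 mm), 35 mm below its top. 14 mm down (about 2 N) lifts the bar 0.25 rad. It can be pinched across its thickness from above and the gate swung by it.
- lever_top (a point): Middle of the thumb lever's top edge.
- drum: Loose green cast-glass block, an upright cylinder 44 mm across and 52 mm tall, about 0.2 kg; origin at the middle of its underside, z its axis.
- slab: Loose green cast-glass block, 60 (x) by 36 (y) by 52 (z) mm, about 0.28 kg; origin at the middle of its underside. It can stand at any yaw.
- jar: Bystander: small white jar with a steel lid, 52 mm across, 48 mm tall; origin at the middle of its underside.
- bottle: Bystander: white plastic bottle, 60 mm across, 150 mm tall; origin at the middle of its underside.
- brush_pot: Bystander: white pot with brushes, 68 mm across, 80 mm tall, brushes to 175 mm; origin at the middle of its underside.
- tape_roll: Bystander: paper tape roll lying flat, 72 mm across, 24 mm tall; origin at the middle of its underside.
- glass_cutter: Bystander: glass cutter lying on the bench, 125 mm long (x), 14 mm wide, 12 mm tall; origin under the middle of its handle.
- sample_box: Bystander: small carton, 70 x 90 x 40 mm; origin at the middle of its underside.
Mind the look-alikes: they are no part of the job. Leave any orange look-alike of the drum alone. What is shaped like the slab but turquoise is not meant.

How it is judged:
By the outcome, as a careful person would: the job done as asked, in the order asked, and still so for the second after the job is handed in, with the robot touching nothing.
It also fails if it takes over 72 s, if anything falls off the work surface, if the arm or the gripper's body presses on something with over 40 N, if the wrist force passes 120 N, or if a joint passes its speed limit or range.

### The arm

A 6-joint arm with a two-finger parallel gripper is mounted at the origin on the work surface. World frame = base frame: x ahead of the robot, y to its left, z up, the work surface at z = 0. Lengths are in m, angles in rad, forces in N, time in s.
With the tool pointing down it reaches from about 0.275 to 0.75 m from the base axis. Payload 10.2 kg.
Tool frame: the origin (TCP) lies between the finger pads; the fingertips stand 19 mm ahead of it and the grasp point (between the pads) is the TCP; z points along the fingers, y is the direction in which the jaws open and shut (so a half turn about z gives the same grasp; the last joint's range is limited). The gripper opens to 85 mm and grips with 20 to 120 N. Pads are 22 mm wide; open, the fingers measure 114 mm over their backs; the gripper's body (76 mm by 85 mm) begins 54 mm behind the grasp point. The pads swing forward as they close: fully open they stand 13 mm farther back than shut.
Start: joints at [-1.422, 0.313, 1.498, -0, 1.331, -0.223], TCP at [0.191, -0.489, 0.217] pointing down, gripper open.
Joint ranges: [-2.94, 2.94], [-0.97, 2.17], [0.19, 2.56], [-1.23, 4.37], [0.02, 3.11], [-2.88, 2.88]. Speed limits (rad/s): [2.39, 2.39, 3.01, 3.14, 3.14, 3.14].

### API

Orientations are given as a unit quaternion [x, y, z, w].
In Python, from station import bot gives the robot as it stands.
- The arm moves only by the shell command python3 -m creep 'ROWS' [FORCE]. ROWS is JSON, a list of rows, each an object of numbers: "x", "y", "z": the shift along the world's x, y, z in cm; "ax", "ay", "az": the turn, a rotation vector about the world's x, y, z in rad; "claw": the finger opening in cm, from 0 to 8.54. A call has exactly 10 rows; each row shifts and turns the commanded pose from where the row before left it; what a row does not reach is not made up. A row lasts 1/10 s, in which the tool goes at most 50 mm and 8.59 degrees, less where a joint would pass 70% of its speed; a pose out of reach is approached as far as the arm can. A call is refused whole if a number of a shift passes 5 or a number of a turn 0.15, either way. A call with a gripper value outside its range is refused whole. The fingers move at their own pace and stop on an object; FORCE is the grip in N (left out, the last holds). Time passes only in rows, so rows that do not move let the fingers close, or fill a call up. It gives the time, the measured TCP pose, the force and the opening at its end, in the units of the state.
- bot.get_obs(): the state, without advancing time (a new reading comes with each control period).
- bot.get_image(name): name is "scene" or "top"; returns a dict with "frame" (480x640x3 uint8, red, green, blue), "depth" (480x640 float32, m along the optical axis (not along the pixel's ray), 0 where there is no reading), "mtx" (3x3 intrinsics, pixels), "rvec" (rotation vector, rad) and "tvec" (3), from world to camera coordinates, as OpenCV has them. Camera axes: x right, y down, z forward; pixel columns grow to the right and rows downward; lengths in m; the calibration is good to about 2 mm. A picture is of the moment at which its call begins.
- bot.hand_in(): hands the job in, once; it reports no verdict.
The state is a dict: "t": time; "joints": joint angles; "qd": joint speeds; "effort": joint torques, N m; "eef_pos": TCP position; "tool_rot": TCP orientation; "ft_force": force on the tool from outside, world axes, zero at the start; "moment": the same for the moment, N m; "width": opening from 0.0 (shut) to 1.0 (fully open).
Only numpy, scipy, OpenCV 4.12 (cv2) and the standard library are available. Lean on these libraries where they do the work, as an engineer would, in place of code of your own. Each camera call takes 0.05 s, during which the arm holds its last target.

## Working session

There is one attempt and no reset: what is moved stays moved. The work goes in short steps, Python scripts to look and compute and a shell command to move; the robot and the scene stay as the last step left them, time stands still between calls to the robot, and variables do not carry over. Pictures are saved under pics/ and viewed, and the job is handed in when it is done.

```bash
ls; mkdir -p pics; python3 - <<'E'
from station import bot
import cv2,pickle
o=bot.get_obs();print(o)
for n in("scene","top"):
    d=bot.get_image(n);pickle.dump(d,open(f"pics/{n}0.pkl","wb"))
    cv2.imwrite(f"pics/{n}0.png",d["frame"][:,:,::-1]);print(d["mtx"],d["rvec"],d["tvec"])
E
```

```text
pics
{'t': 0.0, 'joints': array([-1.42239937e+00,  3.13418063e-01,  1.49846661e+00,  1.90069913e-05,
        1.33099805e+00, -2.23401004e-01]), 'qd': array([-0.00077812,  0.00078512,  0.00099622, -0.00034708, -0.00059609,
        0.00011963]), 'effort': array([ 5.86667793e-04, -4.12265754e+01, -2.59737736e+01, -1.51826798e-04,
        4.21664648e-03, -6.44958732e-06]), 'eef_pos': array([ 0.19067748, -0.48884283,  0.21634032]), 'tool_rot': array([ 9.82770703e-01,  1.84827838e-01,  3.34081440e-05, -6.44237607e-04]), 'ft_force': array([ 0.06792743, -0.62619895, -0.39095338]), 'moment': array([ 0.06176528, -0.01155558, -0.03109267]), 'width': 0.9999570183929726}
[[489.35859947   0.         309.00742883]
 [  0.         489.35859947 236.46692963]
 [  0.           0.           1.        ]] [ 1.90469402  1.32881614 -0.61043316] [-0.13263498 -0.18694564  1.69493573]
[[541.21323031   0.         321.80435618]
 [  0.         541.21323031 243.05339335]
 [  0.           0.           1.        ]] [ 2.1045305  -2.14301451  0.21366593] [-0.05410394  0.55520623  1.09916547]
```

View pics/scene0.png

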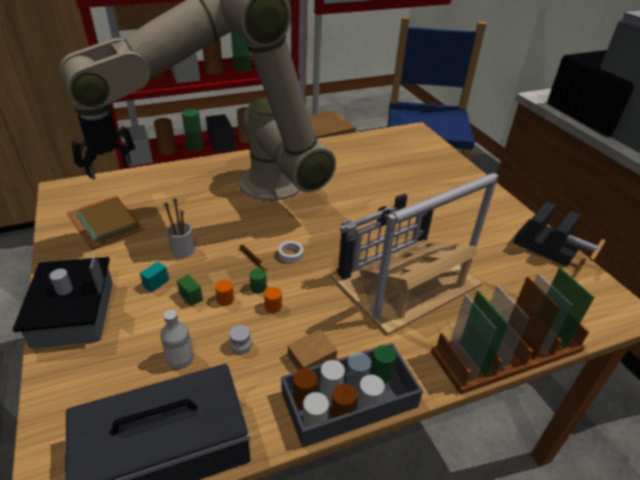

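View pics/top0.png

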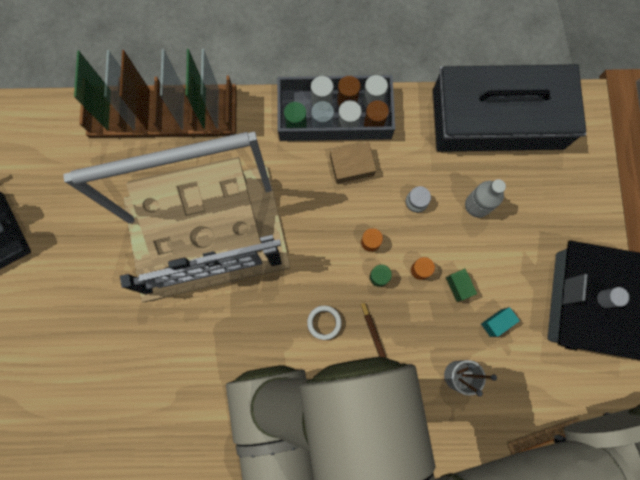

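The top picture shows the gate at about (205,262), the drum at (381,275) and the slab at (462,285). I'll enlarge these.

```bash
cat > h.py <<'E'
import cv2,pickle,numpy as np
def load(n): return pickle.load(open(f"pics/{n}.pkl","rb"))
def RT(d): return cv2.Rodrigues(np.array(d["rvec"],float))[0],np.array(d["tvec"],float).ravel()
def px2w(d,u,v,depth=None,z=None):
    R,t=RT(d);r=np.linalg.inv(d["mtx"])@[u,v,1];c=-R.T@t;w=R.T@r
    if z is not None: s=(z-c[2])/w[2]
    else: s=depth if depth is not None else d["depth"][int(round(v)),int(round(u))]
    return c+s*w
def w2px(d,p): return cv2.projectPoints(np.atleast_2d(np.array(p,float)),np.array(d["rvec"],float),np.array(d["tvec"],float),d["mtx"],None)[0][:,0]
def cloud(d):
    v,u=np.mgrid[:480,:640];z=d["depth"];R,t=RT(d)
    P=np.stack([(u-d["mtx"][0,2])/d["mtx"][0,0]*z,(v-d["mtx"][1,2])/d["mtx"][1,1]*z,z],-1)
    return (P-t)@R
def crop(d,n,x0,y0,x1,y1,s):
    cv2.imwrite(f"pics/{n}.png",cv2.resize(d["frame"][y0:y1,x0:x1,::-1],None,fx=s,fy=s,interpolation=cv2.INTER_CUBIC))
def snap(tag):
    from station import bot
    for n in("scene","top"):
        pickle.dump(bot.get_image(n),open(f"pics/{n}{tag}.pkl","wb"))
E
python3 - <<'E'
from h import *
d=load("top0")
crop(d,"rack0",60,120,300,310,3.3)
crop(d,"blk0",350,220,530,350,4.4)
W=cloud(d)
hsv=cv2.cvtColor(d["frame"],cv2.COLOR_RGB2HSV)
g=((hsv[...,0]>45)&(hsv[...,0]<78)&(hsv[...,1]>90)).astype(np.uint8)
n,l,s,c=cv2.connectedComponentsWithStats(g)
for i in range(1,n):
    if s[i,4]>60: 
        P=W[l==i];print(s[i],c[i],P[P[:,2]>.045].mean(0) if (P[:,2]>.045).any() else None,P.min(0),P.max(0))
        T=P[P[:,2]>.045][:,:2].astype(np.float32)
        if len(T)>10: print(cv2.minAreaRect(T*1000), cv2.minEnclosingCircle(T*1000))
E
```

```text
[185  51  20  76 592] [194.3125      90.80236486] [0.86607886 0.196269   0.14085549] [ 0.33355444 -0.05299054  0.02780581] [0.92673719 0.20247712 1.18544479]
((622.663330078125, 90.9359359741211), (644.7364501953125, 38.8595085144043), 23.016250610351562) ((630.1458129882812, 73.32218933105469), 322.3684387207031)
[  75   52   34   75 1103] [90.95466908 91.94016319] [0.87444253 0.4172536  0.12702034] [ 0.33355444 -0.05299054  0.02565991] [0.92775779 0.42170192 1.18544479]
((612.0938720703125, 206.7950439453125), (759.3931884765625, 60.108863830566406), 38.47902297973633) ((630.6561279296875, 183.44158935546875), 379.69677734375)
[284 102  22  25 461] [294.8308026  114.85900217] [ 0.8328993  -0.01041503  0.0852754 ] [ 0.33355444 -0.05299054  0.03379534] [0.86468935 0.01317505 1.18544479]
((598.6617431640625, -19.377254486083984), (532.4686889648438, 46.08710861206055), 2.279216766357422) ((599.1218872070312, -30.939285278320312), 266.4814758300781)
[371 265  20  21 317] [380.48580442 275.37223975] [ 0.48315146 -0.18671649  0.05532037] [ 0.33355444 -0.20736673  0.03325384] [ 0.50510676 -0.05299054  1.18544479]
((422.857177734375, -121.57232666015625), (40.0706901550293, 222.129638671875), 43.00905990600586) ((414.7862854003906, -129.10096740722656), 111.31680297851562)
[447 270  29  31 550] [461.37818182 285.07090909] [ 0.46045054 -0.35941581  0.05178155] [ 4.29204214e-01 -3.89841020e-01 -2.68527570e-04] [ 0.49128286 -0.33422203  0.05736219]
((461.069091796875, -359.85296630859375), (57.34477615356445, 36.65345001220703), 22.339786529541016) ((460.4009094238281, -359.80792236328125), 31.90891456604004)
```

```bash
python3 - <<'E'
from h import *
d=load("top0");W=cloud(d)
# lamp tube
m=(W[...,2]>.29)&(W[...,2]<.34)&(d["depth"]>0)
v,u=np.where(m);k=(u<290)&(v<240)
P=W[v[k],u[k]];print(len(P),P[:,2].max())
T=P[P[:,2]>.315][:,:2]
print(cv2.minAreaRect((T*1000).astype(np.float32)),cv2.fitLine(T.astype(np.float32),cv2.DIST_HUBER,0,.01,.01).ravel())
# top things of gate
m=(W[...,2]>.17)&(W[...,2]<.23);v,u=np.where(m);k=(u<300)&(v<310)&(v>230);P=W[v[k],u[k]]
print(len(P));print(cv2.minAreaRect((P[:,:2]*1000).astype(np.float32)))
lev=P[P[:,2]>.2];print(len(lev),lev.mean(0),lev.min(0),lev.max(0))
E
```

```text
2841 0.32838695890933045
((654.0387573242188, 207.42840576171875), (24.9851016998291, 326.2188720703125), 12.370675086975098) [ 0.2133388 -0.9769783  0.6522867  0.2075289]
1047
((507.029541015625, 116.99118041992188), (30.731542587280273, 206.75953674316406), 14.760542869567871)
161 [0.49109474 0.20115077 0.21101962] [0.48263986 0.18457701 0.20017118] [0.50078879 0.21827807 0.21727305]
```

View pics/rack0.png

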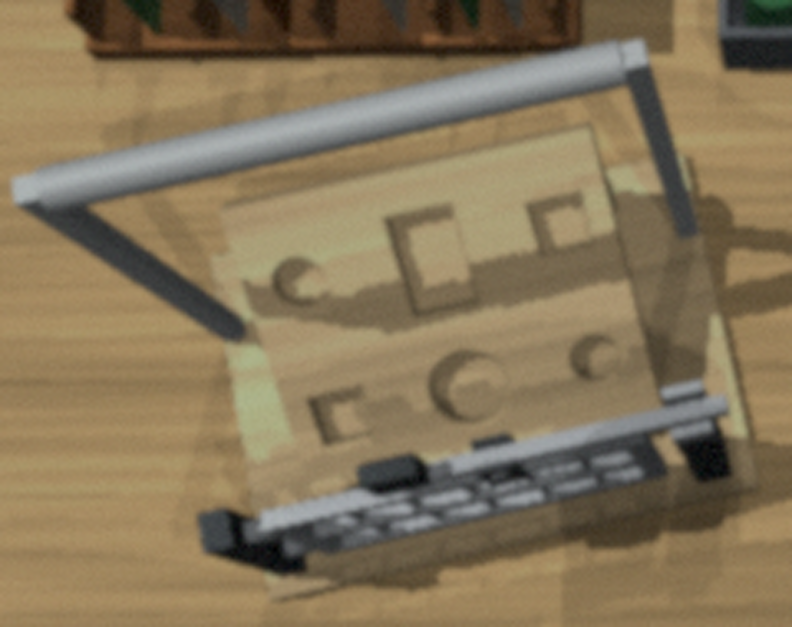

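View pics/blk0.png

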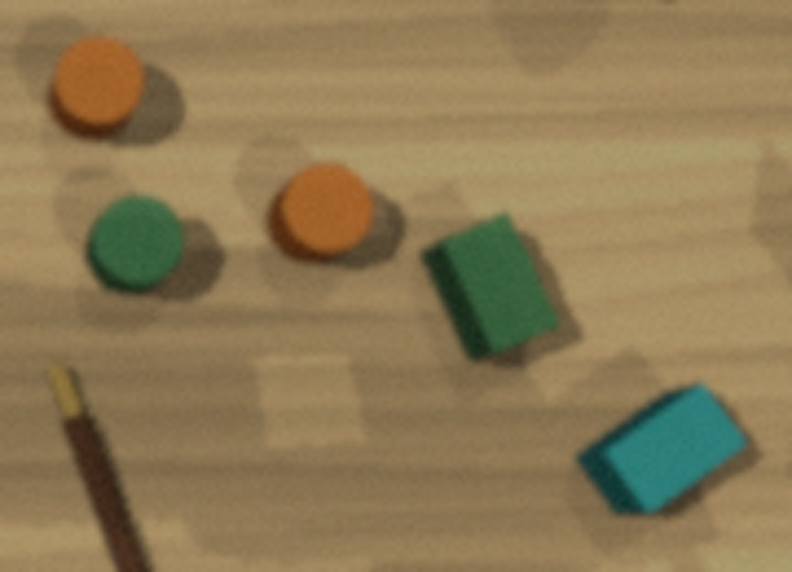

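```bash
cat >> h.py <<'E'
yaw=0.215
ex=np.array([np.cos(yaw),np.sin(yaw),0]);ey=np.array([-np.sin(yaw),np.cos(yaw),0]);O=np.array([.5998,.1956,0])
def w2r(W): return np.stack([(W-O)@ex,(W-O)@ey,W[...,2]],-1)
def r2w(p): return O+p[0]*ex+p[1]*ey+np.array([0,0,p[2]])
E
python3 - <<'E'
from h import *
for n in("top0","scene0"):
    d=load(n);W=cloud(d);hsv=cv2.cvtColor(d["frame"],cv2.COLOR_RGB2HSV)
    g=(hsv[...,0]>40)&(hsv[...,0]<80)&(hsv[...,1]>80)&(d["depth"]>0)
    for nm,c in(("drum",(.485,-.187)),("slab",(.461,-.360))):
        m=g&(np.hypot(W[...,0]-c[0],W[...,1]-c[1])<.05)&(W[...,2]>.047)&(W[...,2]<.058)
        P=W[m];print(n,nm,len(P),cv2.minAreaRect((P[:,:2]*1000).astype(np.float32)),cv2.minEnclosingCircle((P[:,:2]*1000).astype(np.float32)),np.median(P[:,2]))
    h=(hsv[...,0]>3)&(hsv[...,0]<14)&(hsv[...,1]>170)&(W[...,2]>.047)&(W[...,2]<.06)
    P=W[h];lab=cv2.partition if 0 else None
    Rk=w2r(W);x,y,z=Rk[...,0],Rk[...,1],Rk[...,2]
    m=(abs(y)<.105)&(x>-.06)&(x<.085)&(z<.25)&(z>.02)
    Q=Rk[m]
    zz=Q[:,2]-np.tan(np.pi/6)*Q[:,0]
    hh,e=np.histogram(zz,bins=np.arange(0,.2,.002));k=hh.argmax();print("plane z0",e[k],np.median(zz[abs(zz-e[k]-.001)<.006]))
    z0=np.median(zz[abs(zz-e[k]-.001)<.006])
    I=Q[abs(zz-z0)<.005];A=np.c_[I[:,:2],np.ones(len(I))];print(np.linalg.lstsq(A,I[:,2],rcond=None)[0],len(I))
E
```

```text
top0 drum 318 ((484.49945068359375, -187.52560424804688), (40.18510437011719, 42.600921630859375), 43.40290832519531) ((484.61810302734375, -187.72525024414062), 21.71372413635254) 0.0514584157924116
top0 slab 476 ((461.2515563964844, -359.8746643066406), (59.2138671875, 36.85472869873047), 22.297151565551758) ((460.652587890625, -358.8140869140625), 33.17024612426758) 0.05179356702194999
plane z0 0.09 0.09191878790885498
[ 5.79495458e-01 -3.04124484e-04  9.19495537e-02] 6178
scene0 drum 165 ((484.7973327636719, -185.77903747558594), (38.932044982910156, 45.38334274291992), 83.6320571899414) ((484.95440673828125, -182.64027404785156), 23.482851028442383) 0.05317001797517358
scene0 slab 247 ((460.8757019042969, -358.0700988769531), (59.53281784057617, 32.92375946044922), 21.269439697265625) ((460.80035400390625, -357.6221008300781), 32.491390228271484) 0.053312887414529664
plane z0 0.094 0.09402155387134278
[ 0.57848295 -0.00126338  0.09381546] 1380
```

```bash
python3 - <<'E'
from h import *
d=load("top0");R,t=RT(d)
# rectify face: s in [-.13,.13], y in[-.13,.13] about rack point (0,0,.092), 3px/mm -> view looking down the normal, up-slope up, y left
z0=.0922;c30,s30=np.cos(np.pi/6),.5
N=600;s=(N/2-np.arange(N))/N*.26;y=(N/2-np.arange(N))/N*.26
S,Y=np.meshgrid(s,y,indexing="ij")
P=O+S[...,None]*c30*ex+Y[...,None]*ey+np.array([0,0,1])*(z0+S*s30)[...,None]
uv=w2px(d,P.reshape(-1,3)).reshape(N,N,2).astype(np.float32)
im=cv2.remap(d["frame"],uv[...,0],uv[...,1],cv2.INTER_CUBIC)[:,:,::-1]
for k in range(-12,13,2):
    q=int(N/2-k/100/.26*N);c=(0,0,255) if k==0 else (255,0,0);im=np.ascontiguousarray(im);cv2.line(im,(0,q),(8,q),c,1);cv2.line(im,(q,0),(q,8),c,1)
cv2.imwrite("pics/rect0.png",im)
W=cloud(d);Rk=w2r(W)
ss=Rk[...,0]*c30+(Rk[...,2]-z0)*s30;h=-Rk[...,0]*s30+(Rk[...,2]-z0)*c30
m=(h<-.009)&(h>-.02)&(abs(Rk[...,1])<.045)&(ss>-.08)&(ss<.09)
A=np.c_[ss[m],Rk[...,1][m]]
for a,b in((-.08,-.01),(-.01,.09)):
    q=A[(A[:,0]>a)&(A[:,0]<b)];print(len(q),q.min(0),q.max(0),np.percentile(q,5,axis=0),np.percentile(q,95,axis=0),np.median(h[m]))
E
```

```text
368 [-0.06377882 -0.02135981] [-0.01864439  0.02354543] [-0.06054555 -0.01761595] [-0.02318962  0.01983083] -0.014138165625280537
559 [ 0.01256887 -0.01859971] [0.07532236 0.02012348] [ 0.01590092 -0.01606034] [0.07181405 0.0186245 ] -0.014138165625280537
```

View pics/rect0.png

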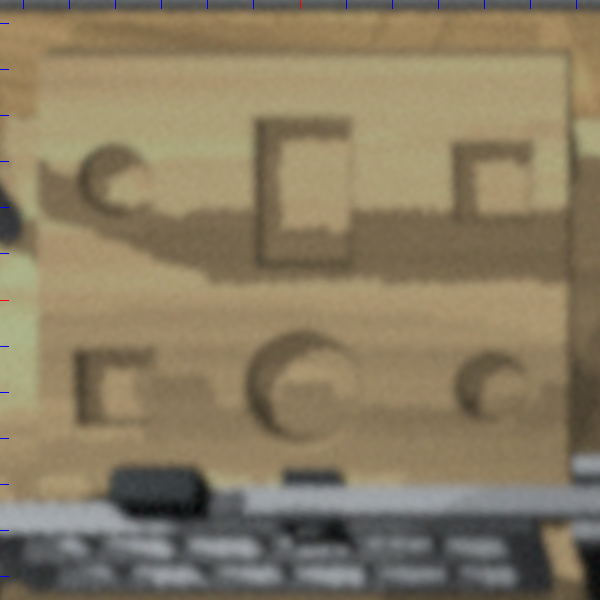

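```bash
cat >> h.py <<'E'
def rect(d,out,z0=.0922,N=600,dh=0):
    c30,s30=np.cos(np.pi/6),.5
    s=(N/2-np.arange(N))/N*.26;S,Y=np.meshgrid(s,s,indexing="ij")
    P=O+(S*c30-dh*s30)[...,None]*ex+Y[...,None]*ey+np.array([0,0,1])*(z0+S*s30+dh*c30)[...,None]
    uv=w2px(d,P.reshape(-1,3)).reshape(N,N,2).astype(np.float32)
    im=np.ascontiguousarray(cv2.remap(d["frame"],uv[...,0],uv[...,1],cv2.INTER_CUBIC)[:,:,::-1])
    cv2.imwrite(f"pics/{out}.png",im)
E
python3 - <<'E'
from h import *
d=load("scene0");rect(d,"rectS0")
for n in("top0","scene0"):
    R,t=RT(load(n));C=-R.T@t;print(C,w2r(C))
crop(d,"sc0",320,160,520,330,4)
E
```

```text
[ 0.33355444 -0.05299054  1.18544479] [-0.31315178 -0.18606429  1.18544479]
[ 1.38443101 -0.40691778  0.91821378] [ 0.63802036 -0.75604466  0.91821378]
```

View pics/rectS0.png

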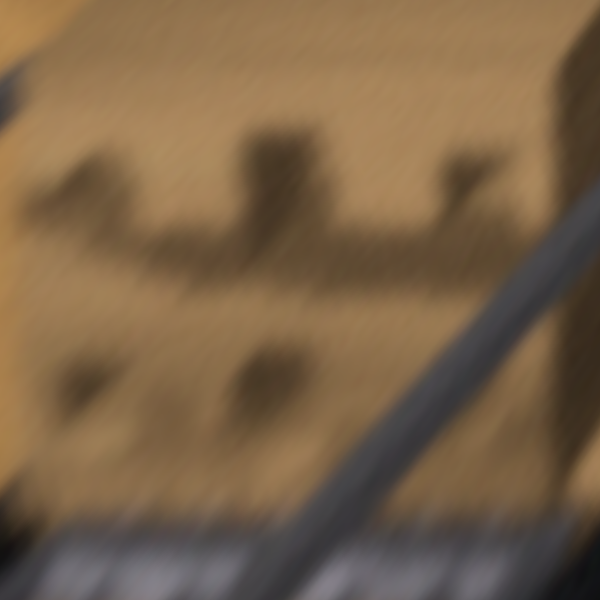

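View pics/sc0.png

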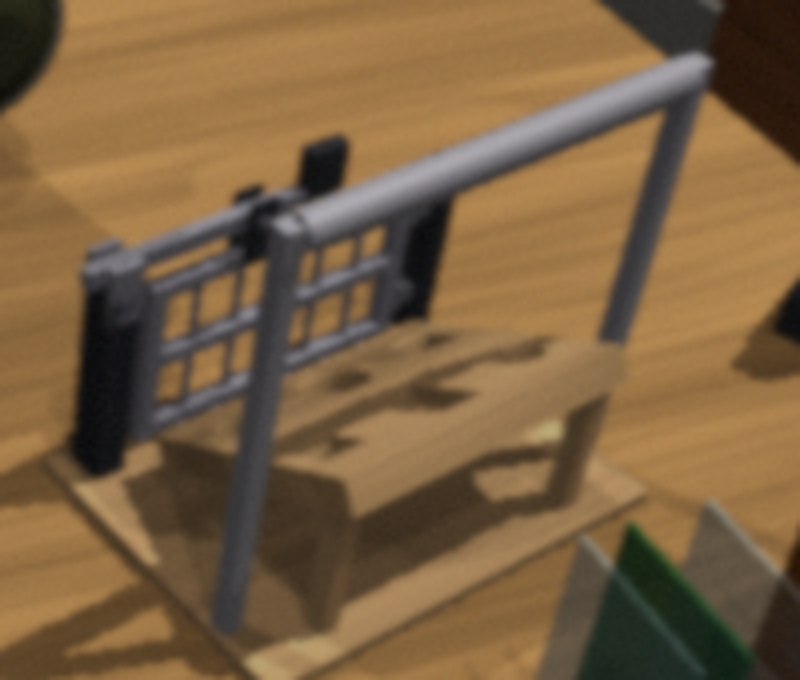

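```bash
cat > ov.py <<'E'
from h import *
import h,sys
def tray(p,s0,z0):  # tray coords (mm/1000, z from face) -> rack
    c,s=np.cos(np.pi/6),.5;x=p[0]+s0;return np.array([x*c-p[2]*s,p[1],z0+x*s+p[2]*c])
def overlay(n,out,x0,y0,x1,y1,k,s0=.012,z0=.0922):
    d=load(n);im=cv2.resize(d["frame"][y0:y1,x0:x1,::-1],None,fx=k,fy=k,interpolation=cv2.INTER_CUBIC)
    def L(pts,c,cl=False):
        uv=(w2px(d,[r2w(p) for p in pts])+.5-[x0,y0])*k-.5
        cv2.polylines(im,[np.round(uv*8).astype(np.int32)],cl,c,1,cv2.LINE_AA,3)
    b=[(-.13,-.165),(-.13,.165),(.11,.165),(.11,-.165)]
    L([(x,y,0) for x,y in b],(255,0,0),True)
    T=lambda *p:tray(np.array(p),s0,z0)
    L([T(sx*.095,sy*.115,0) for sx,sy in((-1,-1),(-1,1),(1,1),(1,-1))],(0,0,255),True)
    L([T(.035+sx*.032,sy*.020,0) for sx,sy in((-1,-1),(-1,1),(1,1),(1,-1))],(0,0,255),True)
    L([T(-.05+.024*np.cos(a),.024*np.sin(a),0) for a in np.linspace(0,6.283,40)],(0,0,255),True)
    L([(.055,-.156,.324),(.055,.156,.324)],(0,255,255))
    L([(-.105+sx*.007,.03+sy*.017,.213) for sx,sy in((-1,-1),(-1,1),(1,1),(1,-1))],(0,255,0),True)
    cv2.imwrite(f"pics/{out}.png",im)
if __name__=="__main__":
    overlay("top0","ovt0",60,120,300,310,3.3);overlay("scene0","ovs0",320,160,520,330,4)
E
python3 ov.py
```

```text
(no output)
```

View pics/ovt0.png

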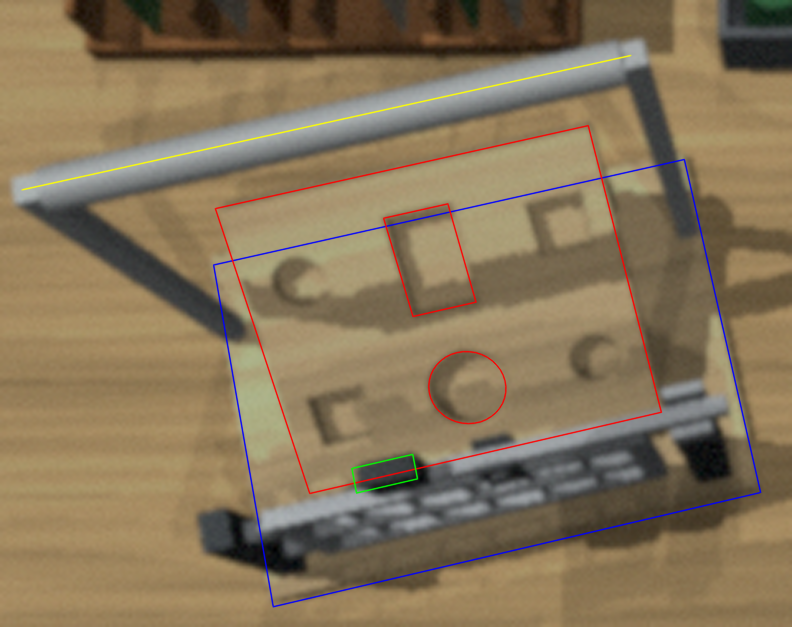

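View pics/ovs0.png

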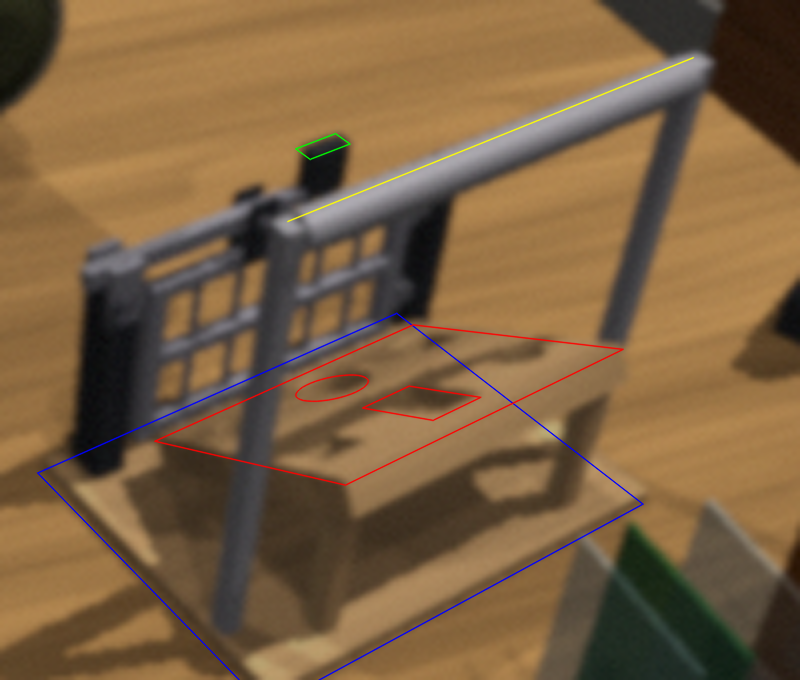

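```bash
sed -i 's/O=np.array(\[.5998,.1956,0\])/O=np.array([.5999,.1950,0])/' h.py; python3 -c "
from h import *
print(r2w((-.105,.03,.213)),r2w((-.105,.125,0)))"
python3 -m creep '[{"z":1.5,"az":0.14,"claw":5},{"x":1.0,"y":2,"z":1.5,"az":0.14},{"x":1.5,"y":3.5,"z":1.5,"az":0.14},{"x":1.5,"y":3.5,"z":1.5,"az":0.14},{"x":1.5,"y":3.5,"z":1.5,"az":0.14},{"x":1.5,"y":3.5,"z":1.0,"az":0.14},{"x":1.5,"y":3.5,"az":0.14},{"x":1.5,"y":3.5,"az":0.14},{"x":1.5,"y":3.5,"az":0.14},{"x":1.5,"y":3.5,"az":0.15}]'
```

```text
[0.49091706 0.20190781 0.213     ] [0.47064905 0.29472057 0.        ]invalid input
```

```bash
python3 -m creep '[{"x":0,"y":0,"z":1.5,"ax":0,"ay":0,"az":0.14,"claw":5},{"x":1.0,"y":2,"z":1.5,"ax":0,"ay":0,"az":0.14,"claw":5},{"x":1.5,"y":3.5,"z":1.5,"ax":0,"ay":0,"az":0.14,"claw":5},{"x":1.5,"y":3.5,"z":1.5,"ax":0,"ay":0,"az":0.14,"claw":5},{"x":1.5,"y":3.5,"z":1.5,"ax":0,"ay":0,"az":0.14,"claw":5},{"x":1.5,"y":3.5,"z":1,"ax":0,"ay":0,"az":0.14,"claw":5},{"x":1.5,"y":3.5,"z":0,"ax":0,"ay":0,"az":0.14,"claw":5},{"x":1.5,"y":3.5,"z":0,"ax":0,"ay":0,"az":0.14,"claw":5},{"x":1.5,"y":3.5,"z":0,"ax":0,"ay":0,"az":0.14,"claw":5},{"x":1.5,"y":3.5,"z":0,"ax":0,"ay":0,"az":0.15,"claw":5}]'
```

```text
t: 1.1
eef_pos: [0.3209, -0.1876, 0.3018]
tool_rot: [0.627, 0.779, 0.0, -0.0]
ft_force: [0.0, -0.6, -0.4]
width: 0.585
```

```bash
python3 -m creep '[{"x":1.7,"y":4.3,"z":0,"ax":0,"ay":0,"az":0,"claw":5},{"x":1.7,"y":4.3,"z":0,"ax":0,"ay":0,"az":0,"claw":5},{"x":1.7,"y":4.3,"z":0,"ax":0,"ay":0,"az":0,"claw":5},{"x":1.7,"y":4.3,"z":0,"ax":0,"ay":0,"az":0,"claw":5},{"x":2,"y":4.3,"z":0,"ax":0,"ay":0,"az":0,"claw":5},{"x":2,"y":4.3,"z":0,"ax":0,"ay":0,"az":0,"claw":5},{"x":2,"y":4.3,"z":0,"ax":0,"ay":0,"az":0,"claw":5},{"x":2,"y":4.3,"z":0,"ax":0,"ay":0,"az":0,"claw":5},{"x":2,"y":4.3,"z":-0.5,"ax":0,"ay":0,"az":0,"claw":5},{"x":0.2,"y":0.3,"z":-2,"ax":0,"ay":0,"az":0,"claw":5}]'
python3 - <<'E'
from h import *
snap(1);d=load("scene1");crop(d,"sc1",300,80,500,280,4);d=load("top1");crop(d,"tp1",60,120,300,310,3.3)
E
```

```text
t: 2.1
eef_pos: [0.492, 0.2048, 0.2768]
tool_rot: [0.627, 0.779, 0.001, 0.0]
ft_force: [0.1, -0.3, -0.2]
width: 0.583
```

View pics/sc1.png

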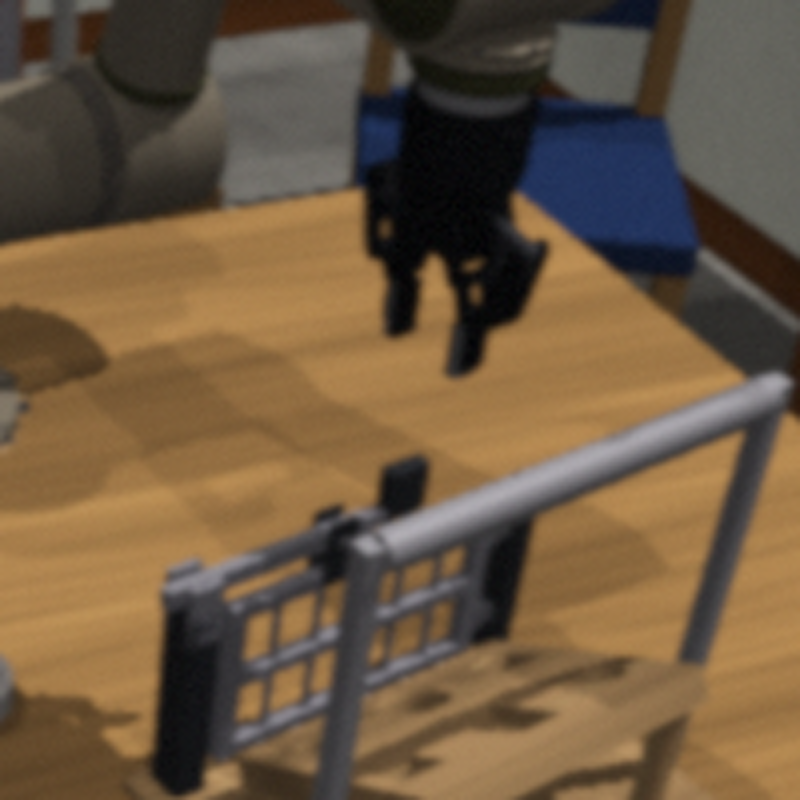

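View pics/tp1.png

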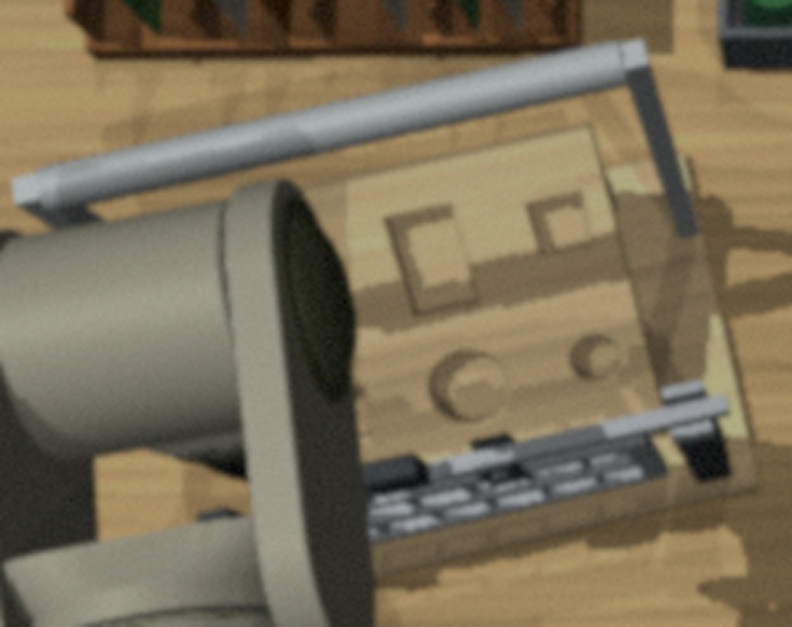

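```bash
python3 -m creep '[{"x":-0.1,"y":-0.3,"z":-1.5,"ax":0,"ay":0,"az":0,"claw":5},{"x":0,"y":0,"z":-2,"ax":0,"ay":0,"az":0,"claw":5},{"x":0,"y":0,"z":-2,"ax":0,"ay":0,"az":0,"claw":5},{"x":0,"y":0,"z":-1.8,"ax":0,"ay":0,"az":0,"claw":5},{"x":0,"y":0,"z":0,"ax":0,"ay":0,"az":0,"claw":5},{"x":0,"y":0,"z":0,"ax":0,"ay":0,"az":0,"claw":1},{"x":0,"y":0,"z":0,"ax":0,"ay":0,"az":0,"claw":0},{"x":0,"y":0,"z":0,"ax":0,"ay":0,"az":0,"claw":0},{"x":0,"y":0,"z":0,"ax":0,"ay":0,"az":0,"claw":0},{"x":0,"y":0,"z":0,"ax":0,"ay":0,"az":0,"claw":0}]' 30
```

```text
t: 3.2
eef_pos: [0.4898, 0.1979, 0.2042]
tool_rot: [0.629, 0.778, 0.0, 0.0]
ft_force: [0.2, -0.0, 0.2]
width: -0.0
```

```bash
python3 - <<'E'
from h import *
snap(2);d=load("scene2");crop(d,"sc2",300,80,500,280,4)
E
```

```text
(no output)
```

View pics/sc2.png

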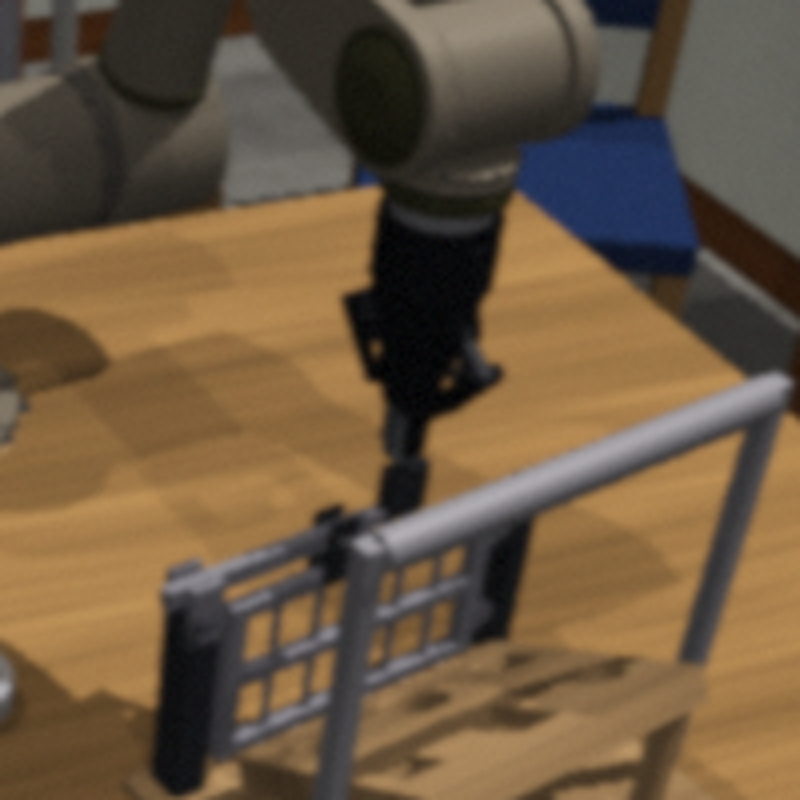

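```bash
python3 - <<'E'
from h import *
d=load("scene2")
from station import bot
o=bot.get_obs();print(o["eef_pos"],o["tool_rot"],o["width"])
print("tcp px",w2px(d,[o["eef_pos"],o["eef_pos"]-[0,0,.019],r2w((-.105,.03,.213))]))
W=cloud(d)
for v in range(170,215,3):
    print(v,[tuple(np.round(W[v,u]*1000).astype(int)) for u in (396,400,404)])
E
```

```text
[0.48973173 0.1979005  0.20402114] [6.28675994e-01 7.77667339e-01 6.11606460e-05 2.78436062e-05] -0.0014773098015179037
tcp px [[397.98657784 199.07353645]
 [396.99624753 205.07332723]
 [400.05100038 196.16061879]]
170 [(np.int64(482), np.int64(183), np.int64(290)), (np.int64(488), np.int64(191), np.int64(292)), (np.int64(512), np.int64(187), np.int64(306))]
173 [(np.int64(476), np.int64(188), np.int64(277)), (np.int64(501), np.int64(184), np.int64(292)), (np.int64(509), np.int64(190), np.int64(295))]
176 [(np.int64(477), np.int64(190), np.int64(268)), (np.int64(489), np.int64(193), np.int64(274)), (np.int64(508), np.int64(192), np.int64(286))]
179 [(np.int64(485), np.int64(185), np.int64(265)), (np.int64(495), np.int64(190), np.int64(270)), (np.int64(509), np.int64(192), np.int64(278))]
182 [(np.int64(139), np.int64(415), np.int64(1)), (np.int64(498), np.int64(190), np.int64(262)), (np.int64(505), np.int64(197), np.int64(266))]
185 [(np.int64(478), np.int64(193), np.int64(241)), (np.int64(497), np.int64(192), np.int64(253)), (np.int64(502), np.int64(201), np.int64(254))]
188 [(np.in
[... 596 characters left out ...]
nt64(188), np.int64(208)), (np.int64(499), np.int64(198), np.int64(207)), (np.int64(498), np.int64(211), np.int64(203))]
203 [(np.int64(494), np.int64(191), np.int64(196)), (np.int64(502), np.int64(198), np.int64(199)), (np.int64(496), np.int64(214), np.int64(192))]
206 [(np.int64(498), np.int64(190), np.int64(190)), (np.int64(500), np.int64(201), np.int64(188)), (np.int64(495), np.int64(217), np.int64(181))]
209 [(np.int64(498), np.int64(191), np.int64(180)), (np.int64(501), np.int64(201), np.int64(179)), (np.int64(678), np.int64(89), np.int64(325))]
212 [(np.int64(683), np.int64(68), np.int64(326)), (np.int64(685), np.int64(76), np.int64(325)), (np.int64(687), np.int64(84), np.int64(325))]
```

```bash
python3 - <<'E'
from h import *
d=load("scene1");W=cloud(d)
e=np.array([.492,.2048,.2768])
for s in(-1,1):
    for h in(0,.019): print(s,h,w2px(d,[e+s*.025*ex-[0,0,h]]))
for u,v in((399,160),(400,163),(414,168),(415,172),(416,173)): print(u,v,np.round(W[v,u]*1000),np.round(w2r(W[v,u])*1000))
d2=load("scene2");a=d["frame"];b=d2["frame"]
c=np.hstack([cv2.resize(x[180:225,380:425,::-1],None,fx=8.5,fy=8.5,interpolation=cv2.INTER_CUBIC) for x in(a,b)])
c=cv2.convertScaleAbs(c,alpha=2,beta=20);cv2.imwrite("pics/cmp.png",c)
c=load("top2");crop(c,"tp2",60,120,300,310,3.3)
E
```

```text
-1 0 [[398.19562963 170.53575159]]
-1 0.019 [[397.18034528 176.94554771]]
1 0 [[411.63686212 179.58334385]]
1 0.019 [[410.46381547 186.07435521]]
399 160 [469. 196. 308.] [-128.   29.  308.]
400 163 [466. 202. 298.] [-129.   35.  298.]
414 168 [524. 206. 315.] [-72.  26. 315.]
415 172 [526. 209. 304.] [-69.  30. 304.]
416 173 [532. 208. 305.] [-64.  28. 305.]
```

View pics/cmp.png

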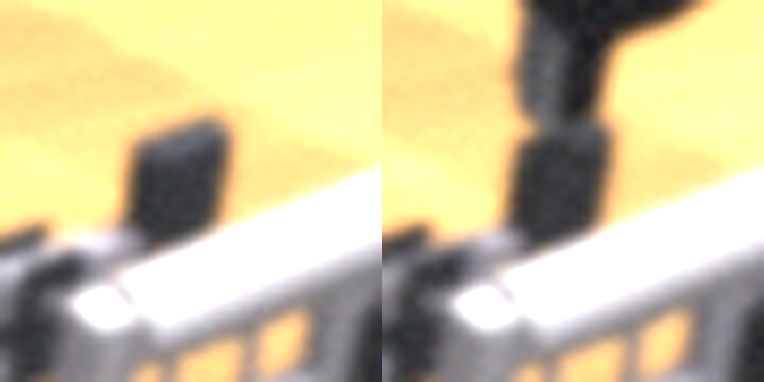

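```bash
python3 - <<'E'
from h import *
d=load("scene0");W=cloud(d);e=np.array([.1907,-.4888,.2163]);yd=np.array([.363,-.932,0])
for s in(-1,1): print(w2px(d,[e+s*.0425*yd,e+s*.0425*yd-[0,0,.019],e+s*.0425*yd+[0,0,.013]]))
crop(d,"gr0",60,90,160,190,8)
m=(np.hypot(W[...,0]-.19,W[...,1]+.489)<.08)&(W[...,2]>.1)&(W[...,2]<.4)
v,u=np.where(m);z=W[m][:,2]
i=z.argsort()[:40];print(np.c_[u[i],v[i],np.round(W[m][i]*1000)][::4])
E
```

```text
[[126.68412968 176.58003438]
 [128.17320263 182.63758876]
 [125.64952035 172.37123974]]
[[ 95.55338378 187.87870466]
 [ 97.38748189 194.04683788]
 [ 94.27834531 183.59070772]]
[[ 126.  166.  171. -445.  246.]
 [  94.  179.  216. -525.  248.]
 [  94.  178.  215. -524.  251.]
 [  93.  178.  217. -526.  252.]
 [ 127.  166.  185. -442.  253.]
 [ 128.  165.  182. -439.  254.]
 [  93.  176.  212. -526.  255.]
 [  90.  177.  216. -533.  256.]
 [  91.  176.  213. -530.  256.]
 [ 125.  163.  175. -445.  257.]]
```

View pics/gr0.png

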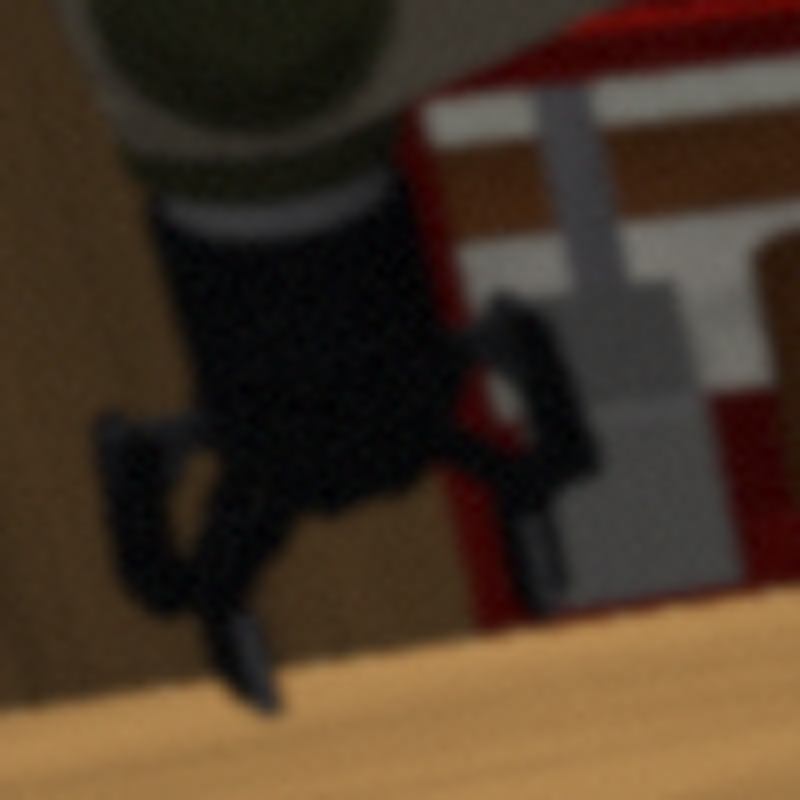

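The fingers shut just above the lever (crop 2: tips at about (399,195), lever top just below). Against the cameras, the gripper really sits about 35 mm higher than the reported TCP. I'll correct for this by opening, going down and pinching.

```bash
python3 -m creep '[{"x":0,"y":0,"z":0,"ax":0,"ay":0,"az":0,"claw":5},{"x":0,"y":0.3,"z":0,"ax":0,"ay":0,"az":0,"claw":5},{"x":0,"y":0,"z":0,"ax":0,"ay":0,"az":0,"claw":5},{"x":0,"y":0,"z":-1,"ax":0,"ay":0,"az":0,"claw":5},{"x":0,"y":0,"z":-1,"ax":0,"ay":0,"az":0,"claw":5},{"x":0,"y":0,"z":-1,"ax":0,"ay":0,"az":0,"claw":5},{"x":0,"y":0,"z":-0.3,"ax":0,"ay":0,"az":0,"claw":0},{"x":0,"y":0,"z":0,"ax":0,"ay":0,"az":0,"claw":0},{"x":0,"y":0,"z":0,"ax":0,"ay":0,"az":0,"claw":0},{"x":0,"y":0,"z":0,"ax":0,"ay":0,"az":0,"claw":0}]' 30
python3 - <<'E'
from h import *
snap(3);d=load("scene3");crop(d,"sc3",340,130,440,230,7)
E
```

```text
t: 4.3
eef_pos: [0.4905, 0.2009, 0.171]
tool_rot: [0.629, 0.777, 0.001, 0.001]
ft_force: [5.5, 1.1, -4.7]
width: 0.156
```

View pics/sc3.png

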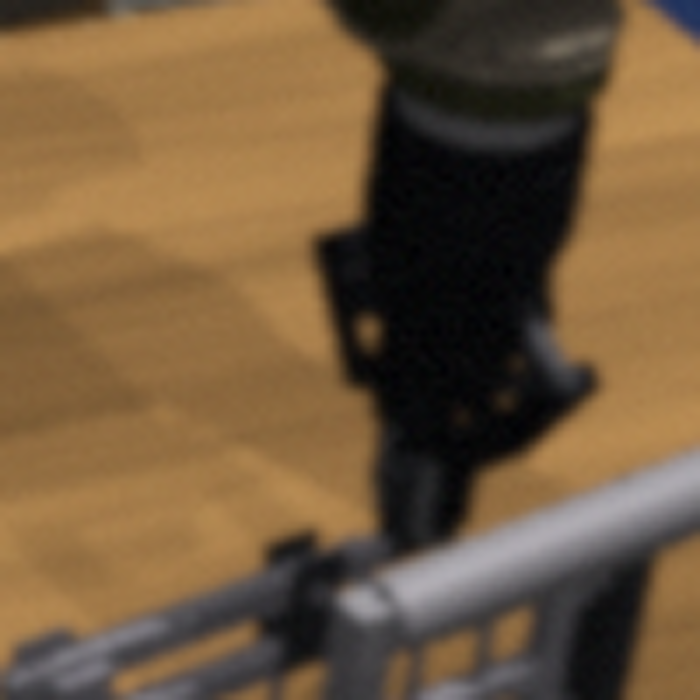

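```bash
python3 -m creep '[{"x":-0.02,"y":0.1,"z":-0.3,"ax":0,"ay":0,"az":0,"claw":0},{"x":-0.03,"y":0.1,"z":-0.3,"ax":0,"ay":0,"az":0,"claw":0},{"x":-0.03,"y":0.1,"z":-0.3,"ax":0,"ay":0,"az":0,"claw":0},{"x":-0.03,"y":0.1,"z":-0.3,"ax":0,"ay":0,"az":0,"claw":0},{"x":-0.02,"y":0.1,"z":-0.3,"ax":0,"ay":0,"az":0,"claw":0},{"x":0,"y":0.1,"z":0,"ax":0,"ay":0,"az":0,"claw":0},{"x":0,"y":0,"z":0,"ax":0,"ay":0,"az":0,"claw":0},{"x":0,"y":0,"z":0,"ax":0,"ay":0,"az":0,"claw":0},{"x":0,"y":0,"z":0,"ax":0,"ay":0,"az":0,"claw":0},{"x":0,"y":0,"z":0,"ax":0,"ay":0,"az":0,"claw":0}]' 40
python3 - <<'E'
from h import *
snap(4);d=load("scene4");crop(d,"sc4",340,130,440,230,7)
from station import bot
e=bot.get_obs()["eef_pos"];H=r2w((-.105,.125,0));v=(e-H)[:2];print(e,v,np.hypot(*v))
p=v;th=0
for k in range(15):
    th+=.12;c,s=np.cos(-th),np.sin(-th);q=np.array([c*v[0]-s*v[1],s*v[0]+c*v[1]]);print(np.round((q-p)*100,2),end=' ');p=q
E
```

```text
t: 5.4
eef_pos: [0.49, 0.2059, 0.1576]
tool_rot: [0.629, 0.778, 0.001, 0.002]
ft_force: [3.8, -5.3, 6.7]
width: 0.155
[0.49002374 0.20591258 0.15754583] [ 0.01937469 -0.08880799] 0.0908968473231922
[-1.08 -0.17] [-1.09 -0.04] [-1.09  0.09] [-1.07  0.22] [-1.03  0.35] [-0.98  0.47] [-0.92  0.58] [-0.84  0.69] [-0.76  0.79] [-0.66  0.87] [-0.55  0.94] [-0.43  1.  ] [-0.31  1.05] [-0.18  1.08] [-0.05  1.09]
```

View pics/sc4.png

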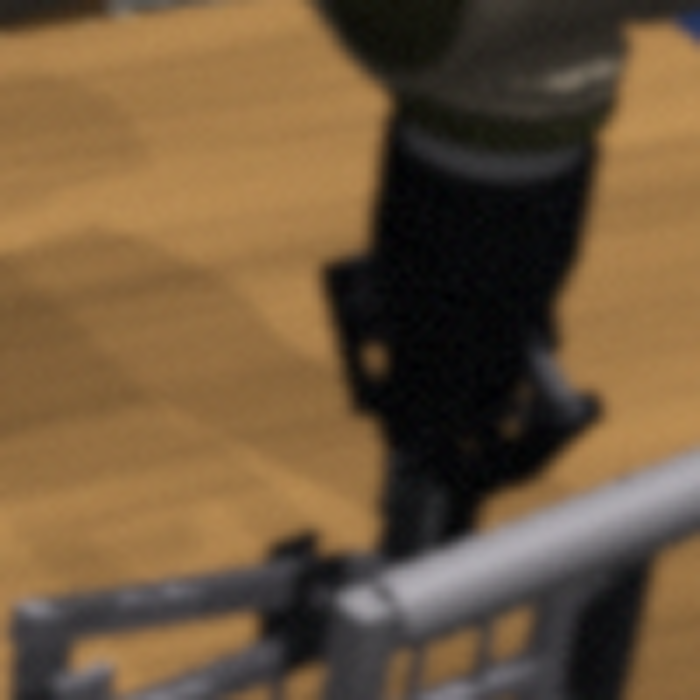

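The latch bar is up and its free end, at (20,610), stands clear of the catch. Now I'll swing the gate.

```bash
python3 -m creep '[{"x":-1.08,"y":-0.17,"z":0,"ax":0,"ay":0,"az":-0.12,"claw":0},{"x":-1.09,"y":-0.04,"z":0,"ax":0,"ay":0,"az":-0.12,"claw":0},{"x":-1.09,"y":0.09,"z":0,"ax":0,"ay":0,"az":-0.12,"claw":0},{"x":-1.07,"y":0.22,"z":0,"ax":0,"ay":0,"az":-0.12,"claw":0},{"x":-1.03,"y":0.35,"z":0,"ax":0,"ay":0,"az":-0.12,"claw":0},{"x":-0.98,"y":0.47,"z":0,"ax":0,"ay":0,"az":-0.12,"claw":0},{"x":-0.92,"y":0.58,"z":0,"ax":0,"ay":0,"az":-0.12,"claw":0},{"x":-0.84,"y":0.69,"z":0,"ax":0,"ay":0,"az":-0.12,"claw":0},{"x":-0.76,"y":0.79,"z":0,"ax":0,"ay":0,"az":-0.12,"claw":0},{"x":-0.66,"y":0.87,"z":0,"ax":0,"ay":0,"az":-0.12,"claw":0}]'
```

```text
t: 6.5
eef_pos: [0.3948, 0.2458, 0.1579]
tool_rot: [0.959, 0.284, 0.003, 0.0]
ft_force: [6.9, 1.2, 9.9]
width: 0.155
```

```bash
python3 -m creep '[{"x":-0.55,"y":0.94,"z":0,"ax":0,"ay":0,"az":-0.12,"claw":0},{"x":-0.43,"y":1.0,"z":0,"ax":0,"ay":0,"az":-0.12,"claw":0},{"x":-0.31,"y":1.05,"z":0,"ax":0,"ay":0,"az":-0.12,"claw":0},{"x":-0.18,"y":1.08,"z":0,"ax":0,"ay":0,"az":-0.12,"claw":0},{"x":-0.05,"y":1.09,"z":0,"ax":0,"ay":0,"az":-0.12,"claw":0},{"x":0,"y":0,"z":0,"ax":0,"ay":0,"az":0,"claw":0},{"x":0,"y":0,"z":0.5,"ax":0,"ay":0,"az":0,"claw":0},{"x":0,"y":0,"z":0.5,"ax":0,"ay":0,"az":0,"claw":2},{"x":0,"y":0,"z":0,"ax":0,"ay":0,"az":0,"claw":4},{"x":0,"y":0,"z":0,"ax":0,"ay":0,"az":0,"claw":5}]'
python3 - <<'E'
from h import *
snap(5);d=load("scene5");cv2.imwrite("pics/s5.png",d["frame"][:,:,::-1]);d=load("top5");cv2.imwrite("pics/t5.png",d["frame"][:,:,::-1])
E
```

```text
t: 7.5
eef_pos: [0.3778, 0.2969, 0.1659]
tool_rot: [1.0, -0.009, -0.0, -0.0]
ft_force: [1.0, -0.2, 0.2]
width: 0.567
```

View pics/s5.png

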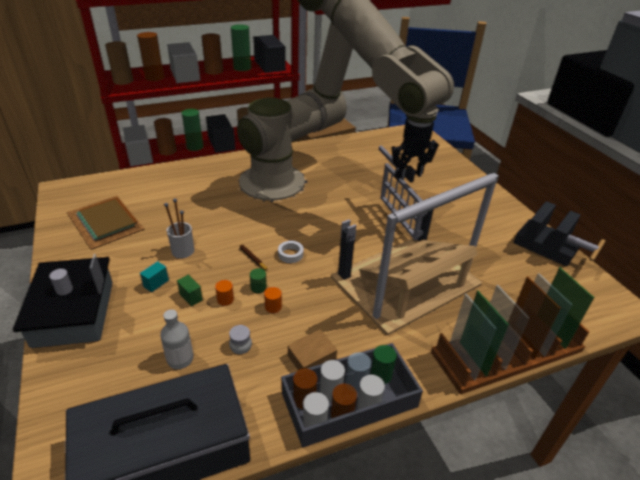

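View pics/t5.png

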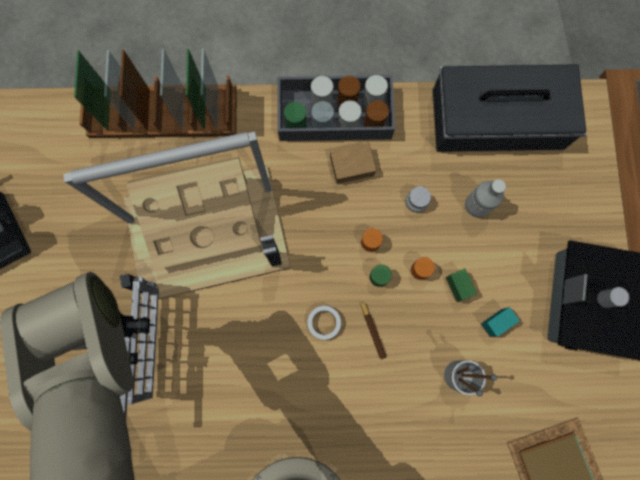

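The gate stands open past 90°: in the top picture it runs from (140,290) to about (130,400). Next is the slab.

```bash
python3 -m creep '[{"x":0,"y":0,"z":3,"ax":0,"ay":0,"az":0,"claw":6},{"x":0,"y":0,"z":3.5,"ax":0,"ay":0,"az":0,"claw":6},{"x":0,"y":0,"z":3.5,"ax":0,"ay":0,"az":0,"claw":6.5},{"x":0.5,"y":-2.5,"z":1,"ax":0,"ay":0,"az":0,"claw":6.5},{"x":1,"y":-4,"z":0,"ax":0,"ay":0,"az":0,"claw":6.5},{"x":1,"y":-4.5,"z":0,"ax":0,"ay":0,"az":0.05,"claw":6.5},{"x":1,"y":-4.5,"z":0,"ax":0,"ay":0,"az":0.05,"claw":6.5},{"x":1,"y":-4.5,"z":0,"ax":0,"ay":0,"az":0.05,"claw":6.5},{"x":1,"y":-4.5,"z":0,"ax":0,"ay":0,"az":0.05,"claw":6.5},{"x":1,"y":-4.5,"z":0,"ax":0,"ay":0,"az":0.05,"claw":6.5}]'
python3 -m creep '[{"x":0.5,"y":-4.5,"z":0,"ax":0,"ay":0,"az":0.05,"claw":6.5},{"x":0.5,"y":-4.5,"z":0,"ax":0,"ay":0,"az":0.05,"claw":6.5},{"x":0.5,"y":-4.5,"z":0,"ax":0,"ay":0,"az":0.05,"claw":6.5},{"x":0.3,"y":-4.5,"z":0,"ax":0,"ay":0,"az":0,"claw":6.5},{"x":0,"y":-4.5,"z":0,"ax":0,"ay":0,"az":0,"claw":6.5},{"x":0,"y":-4.5,"z":0,"ax":0,"ay":0,"az":0,"claw":6.5},{"x":0,"y":-4,"z":0,"ax":0,"ay":0,"az":0,"claw":6.5},{"x":0,"y":-1,"z":-2,"ax":0,"ay":0,"az":0,"claw":6.5},{"x":0,"y":0,"z":-3,"ax":0,"ay":0,"az":0,"claw":6.5},{"x":0,"y":0,"z":-3,"ax":0,"ay":0,"az":0,"claw":6.5}]'
```

```text
t: 8.6
eef_pos: [0.4429, 0.0051, 0.2759]
tool_rot: [0.993, 0.117, -0.0, -0.0]
ft_force: [0.7, 0.1, -0.0]
width: 0.76
t: 9.6
eef_pos: [0.4608, -0.3134, 0.1946]
tool_rot: [0.982, 0.189, -0.0, -0.0]
ft_force: [0.7, -1.7, 0.1]
width: 0.761
```

```bash
python3 -m creep '[{"x":0,"y":-1.5,"z":-1,"ax":0,"ay":0,"az":0,"claw":6.5},{"x":0,"y":-2,"z":-2,"ax":0,"ay":0,"az":0,"claw":6.5},{"x":0,"y":-0.9,"z":-2.5,"ax":0,"ay":0,"az":0,"claw":6.5},{"x":0,"y":0,"z":-2.5,"ax":0,"ay":0,"az":0,"claw":6.5},{"x":0,"y":0,"z":-2.5,"ax":0,"ay":0,"az":0,"claw":6.5},{"x":0,"y":0,"z":-1,"ax":0,"ay":0,"az":0,"claw":6.5},{"x":0,"y":0,"z":0,"ax":0,"ay":0,"az":0,"claw":6.5},{"x":0,"y":0,"z":0,"ax":0,"ay":0,"az":0,"claw":6.5},{"x":0,"y":0,"z":0,"ax":0,"ay":0,"az":0,"claw":6.5},{"x":0,"y":0,"z":0,"ax":0,"ay":0,"az":0,"claw":6.5}]'
python3 - <<'E'
from h import *
snap(6);d=load("scene6");crop(d,"sc6",130,200,260,320,6);crop(load("top6"),"tp6",400,220,540,340,5)
E
```

```text
t: 10.6
eef_pos: [0.4614, -0.3575, 0.082]
tool_rot: [0.982, 0.19, 0.0, 0.001]
ft_force: [-0.3, 0.3, 0.1]
width: 0.762
```

View pics/sc6.png

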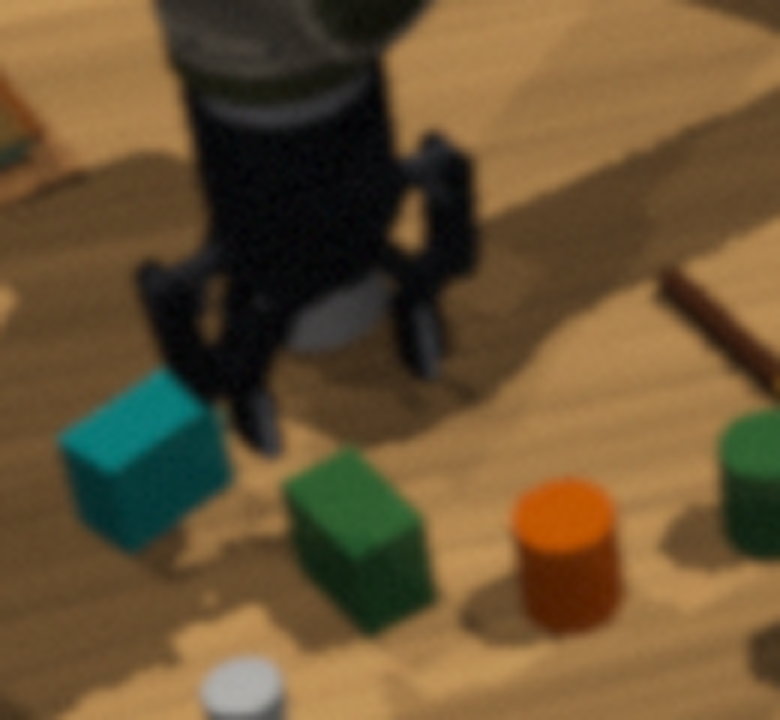

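View pics/tp6.png

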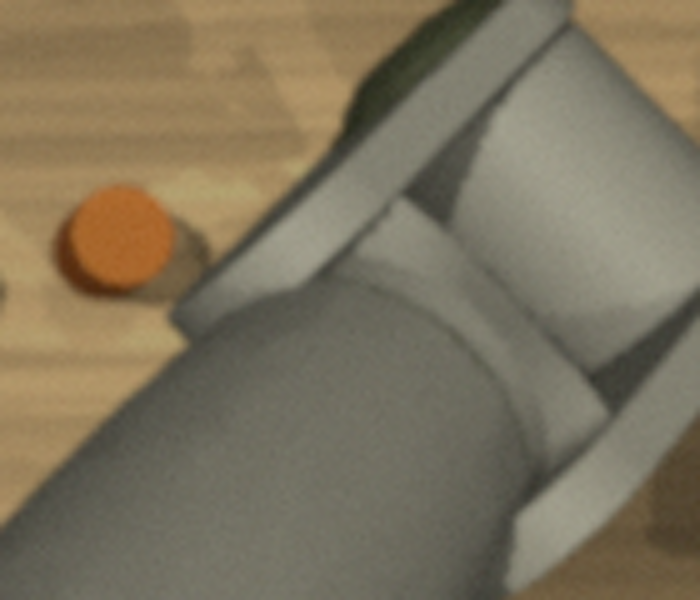

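```bash
python3 - <<'E'
from h import *
from scipy.optimize import least_squares
d=load("scene6");a=np.array([.371,-.928,0]);e=np.array([.4614,-.3575,.082])
obs=np.array([[174.7,275.3],[201.7,262.5]])-0.4
f=lambda q:(w2px(d,[e+np.array([0,q[2],q[0]])+ (.0325+q[1])*a, e+np.array([0,q[2],q[0]])-(.0325+q[1])*a])-obs).ravel()
r=least_squares(f,[.03,0,0]);print(r.x,f(r.x))
E
```

```text
[0.02141104 0.00481909 0.00553429] [ 0.21123237  0.41155885 -0.21845878 -0.42563856]
```

```bash
python3 -m creep '[{"x":0,"y":-0.1,"z":-2,"ax":0,"ay":0,"az":0,"claw":6.5},{"x":0,"y":0,"z":-2,"ax":0,"ay":0,"az":0,"claw":6.5},{"x":0,"y":0,"z":-2,"ax":0,"ay":0,"az":0,"claw":6.5},{"x":0,"y":0,"z":-1.4,"ax":0,"ay":0,"az":0,"claw":6.5},{"x":0,"y":0,"z":-0.5,"ax":0,"ay":0,"az":0,"claw":6.5},{"x":0,"y":0,"z":0,"ax":0,"ay":0,"az":0,"claw":6.5},{"x":0,"y":0,"z":0,"ax":0,"ay":0,"az":0,"claw":4.5},{"x":0,"y":0,"z":0,"ax":0,"ay":0,"az":0,"claw":3},{"x":0,"y":0,"z":0,"ax":0,"ay":0,"az":0,"claw":3},{"x":0,"y":0,"z":0,"ax":0,"ay":0,"az":0,"claw":3}]' 30
python3 - <<'E'
from h import *
snap(7);d=load("scene7");crop(d,"sc7",130,200,260,320,6)
E
```

```text
t: 11.7
eef_pos: [0.4615, -0.3586, 0.0029]
tool_rot: [0.982, 0.19, 0.001, 0.001]
ft_force: [-0.0, -0.2, 6.1]
width: 0.42
```

View pics/sc7.png

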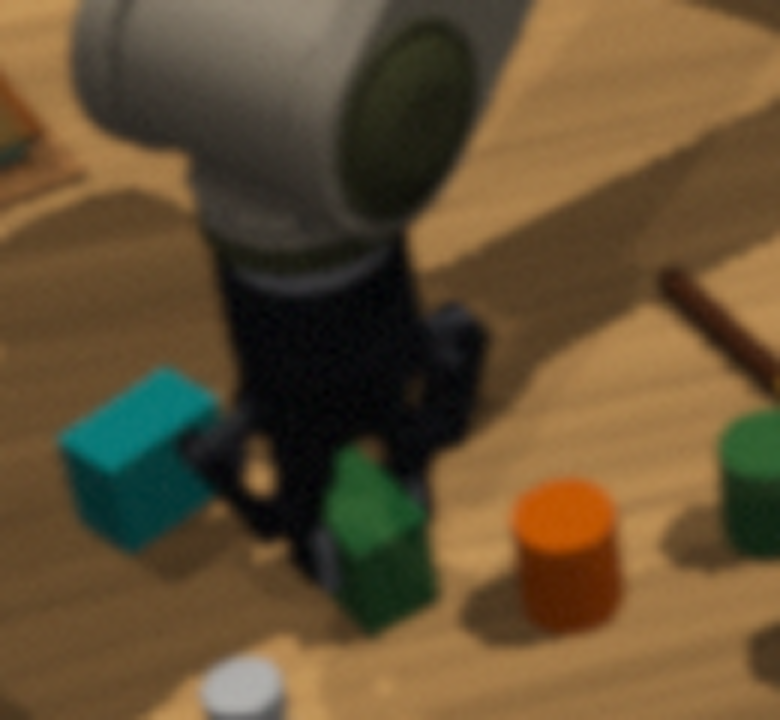

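```bash
python3 -m creep '[{"x":0,"y":0,"z":1,"ax":0,"ay":0,"az":0,"claw":3},{"x":0,"y":0,"z":3,"ax":0,"ay":0,"az":0,"claw":3},{"x":0,"y":0,"z":4,"ax":0,"ay":0,"az":0,"claw":3},{"x":0,"y":0,"z":4,"ax":0,"ay":0,"az":0,"claw":3},{"x":0,"y":0,"z":4,"ax":0,"ay":0,"az":0,"claw":3},{"x":0,"y":1,"z":4,"ax":0,"ay":0,"az":-0.03,"claw":3},{"x":0.2,"y":2.5,"z":4,"ax":0,"ay":0,"az":-0.03,"claw":3},{"x":0.2,"y":4,"z":2,"ax":0,"ay":0,"az":-0.03,"claw":3},{"x":0.2,"y":4,"z":0,"ax":0,"ay":0,"az":-0.03,"claw":3},{"x":0.2,"y":4,"z":0,"ax":0,"ay":0,"az":-0.03,"claw":3}]' 40
python3 -m creep '[{"x":0.2,"y":4,"z":0,"ax":0,"ay":0,"az":-0.017,"claw":3},{"x":0.2,"y":4,"z":0,"ax":0,"ay":0,"az":0,"claw":3},{"x":0.2,"y":4,"z":0,"ax":0,"ay":0,"az":0,"claw":3},{"x":0.2,"y":4,"z":0,"ax":0,"ay":0,"az":0,"claw":3},{"x":0.2,"y":4,"z":0,"ax":0,"ay":0,"az":0,"claw":3},{"x":0.2,"y":4,"z":0,"ax":0,"ay":0,"az":0,"claw":3},{"x":0.2,"y":4,"z":0,"ax":0,"ay":0,"az":0,"claw":3},{"x":0.2,"y":4,"z":0,"ax":0.022,"ay":-0.102,"az":0,"claw":3},{"x":0,"y":3,"z":0,"ax":0.022,"ay":-0.102,"az":0,"claw":3},{"x":0,"y":2,"z":0,"ax":0.022,"ay":-0.102,"az":0,"claw":3}]'
```

```text
t: 12.8
eef_pos: [0.4686, -0.2014, 0.2626]
tool_rot: [0.993, 0.115, 0.0, 0.0]
ft_force: [1.2, 0.5, -2.2]
width: 0.416
t: 13.8
eef_pos: [0.4843, 0.1689, 0.2622]
tool_rot: [0.982, 0.107, 0.157, -0.017]
ft_force: [0.3, -1.4, -3.1]
width: 0.412
```

```bash
cat >> h.py <<'E'
from scipy.spatial.transform import Rotation as Ro
c30,s30=np.cos(np.pi/6),.5
nrm=-s30*ex+np.array([0,0,c30]);up=c30*ex+np.array([0,0,s30])
def Rgoal(): 
    z=-nrm;y=-ey;return np.stack([np.cross(y,z),y,z],1)
def st():
    from station import bot
    o=bot.get_obs();e=o["eef_pos"];R=Ro.from_quat(o["tool_rot"])
    print("t",round(o["t"],2),"eef",np.round(e,4),"F",np.round(o["ft_force"],1),"w",round(o["width"],3))
    print("rot err vec",np.round((Ro.from_matrix(Rgoal())*R.inv()).as_rotvec(),3))
    return e,R
Z0=.0922;S0=.012
def tr(s,y,h): # tray s,y (from tray origin), h above face -> world
    return O+np.array([0,0,Z0])+up*(s+S0)+ey*y+nrm*h
E
python3 -m creep '[{"x":0,"y":0,"z":0,"ax":0.022,"ay":-0.102,"az":0,"claw":3},{"x":0,"y":0,"z":0,"ax":0.022,"ay":-0.102,"az":0,"claw":3},{"x":0,"y":0,"z":0,"ax":0,"ay":0,"az":0,"claw":3},{"x":0,"y":0,"z":0,"ax":0,"ay":0,"az":0,"claw":3},{"x":0,"y":0,"z":0,"ax":0,"ay":0,"az":0,"claw":3},{"x":0,"y":0,"z":0,"ax":0,"ay":0,"az":0,"claw":3},{"x":0,"y":0,"z":0,"ax":0,"ay":0,"az":0,"claw":3},{"x":0,"y":0,"z":0,"ax":0,"ay":0,"az":0,"claw":3},{"x":0,"y":0,"z":0,"ax":0,"ay":0,"az":0,"claw":3},{"x":0,"y":0,"z":0,"ax":0,"ay":0,"az":0,"claw":3}]'
python3 - <<'E'
from h import *
e,R=st()
snap(8);d=load("scene8");crop(d,"sc8",290,100,460,270,4.5);crop(load("top8"),"tp8",60,120,300,310,3.3)
u=e+.0029*R.as_matrix()[:,2]; print("underside hypA",u,"delta to seat h=.15 hover",tr(.035,0,.10)-u, "h=.04",tr(.035,0,.03)-u)
# predicted slab corner pixels under hyp A and hyp B (world-z bias .035)
M=R.as_matrix()
for nm,c in(("A",u),("B",e+np.array([0,0,.035])+.038*M[:,2])):
    for sx in(-1,1):
        for sy in(-1,1):
            p=c+sx*.03*M[:,0]+sy*.018*M[:,1];q=p-.052*M[:,2]
            for n in("scene8","top8"): print(nm,n,sx,sy,np.round(w2px(load(n),[p,q]),1).tolist())
E
```

```text
t: 14.8
eef_pos: [0.485, 0.167, 0.2619]
tool_rot: [0.961, 0.104, 0.256, -0.027]
ft_force: [0.1, -0.4, -2.6]
width: 0.419
t 14.8 eef [0.485  0.167  0.2619] F [ 0.1 -0.4 -2.6] w 0.419
rot err vec [ 0.002 -0.002  0.001]
underside hypA [0.48645017 0.16727198 0.25935647] delta to seat h=.15 hover [ 0.10436707  0.02574457 -0.05705393] h=.04 [ 0.13856124  0.03321173 -0.11767571]
A scene8 -1 -1 [[387.6, 180.7], [383.2, 161.0]]
A top8 -1 -1 [[184.1, 279.0], [180.3, 290.7]]
A scene8 -1 1 [[376.8, 184.6], [372.3, 164.7]]
A top8 -1 1 [[204.4, 274.3], [201.7, 285.7]]
A scene8 1 -1 [[402.8, 180.1], [398.4, 159.6]]
A top8 1 -1 [[174.2, 247.4], [169.8, 257.6]]
A scene8 1 1 [[391.7, 184.2], [387.1, 163.4]]
A top8 1 1 [[195.0, 242.6], [191.7, 252.5]]
B scene8 -1 -1 [[392.3, 182.3], [387.9, 162.5]]
B top8 -1 -1 [[181.7, 269.0], [177.7, 280.2]]
B scene8 -1 1 [[381.4, 186.3], [376.8, 166.2]]
B top8 -1 1 [[202.0, 264.3], [199.2, 275.2]]
B scene8 1 -1 [[407.8, 181.8], [403.4, 161.0]]
B top8 1 -1 [[171.7, 237.1], [167.1, 246.7]]
B scene8 1 1 [[396.7, 185.9], [392.1, 164.9]]
B top8 1 1 [[192.5, 232.4], [189.1, 241.7]]
```

View pics/sc8.png

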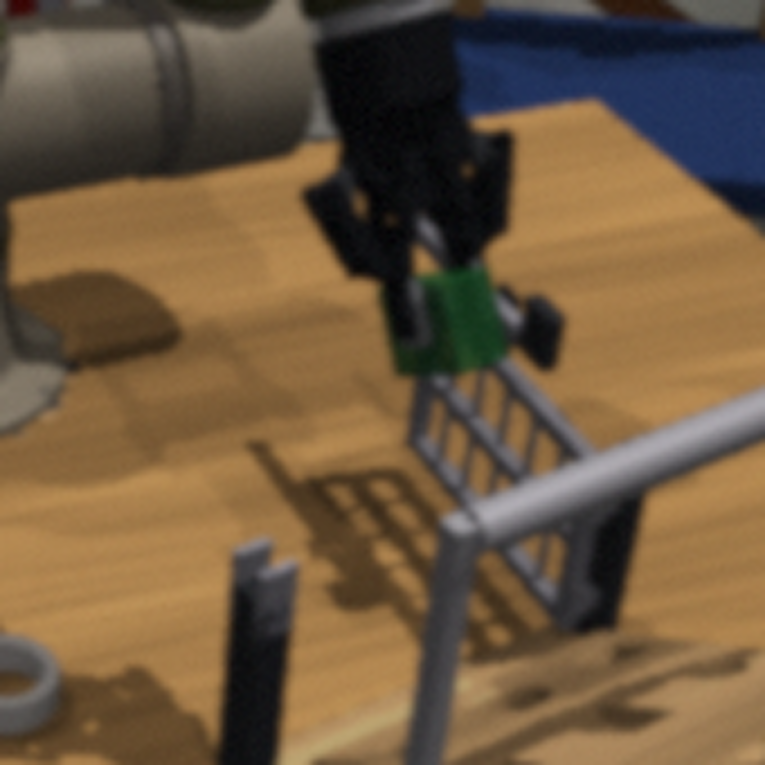

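View pics/tp8.png

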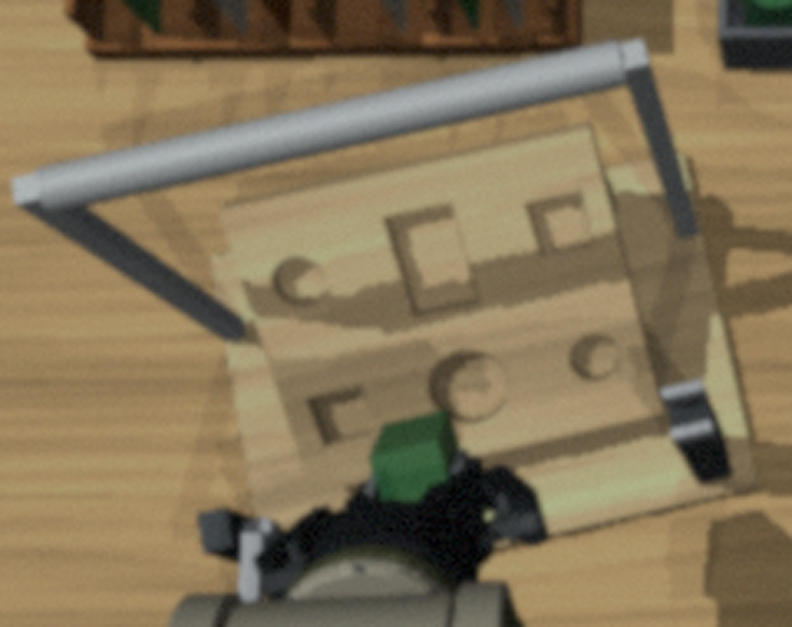

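```bash
python3 -m creep '[{"x":1.0,"y":0.3,"z":0,"ax":0,"ay":0,"az":0,"claw":3},{"x":2,"y":0.5,"z":-0.7,"ax":0,"ay":0,"az":0,"claw":3},{"x":2.5,"y":0.6,"z":-1.5,"ax":0,"ay":0,"az":0,"claw":3},{"x":2.5,"y":0.6,"z":-1.5,"ax":0,"ay":0,"az":0,"claw":3},{"x":2,"y":0.5,"z":-1.5,"ax":0,"ay":0,"az":0,"claw":3},{"x":1.5,"y":0.3,"z":-2,"ax":0,"ay":0,"az":0,"claw":3},{"x":1.1,"y":0.25,"z":-2,"ax":0,"ay":0,"az":0,"claw":3},{"x":0.8,"y":0.2,"z":-1.5,"ax":0,"ay":0,"az":0,"claw":3},{"x":0.3,"y":0.05,"z":-0.7,"ax":0,"ay":0,"az":0,"claw":3},{"x":0,"y":0,"z":0,"ax":0,"ay":0,"az":0,"claw":3}]'
cat >> h.py <<'E'
def wire(n,c,M,out,x0,y0,x1,y1,k):
    d=load(n);im=cv2.resize(d["frame"][y0:y1,x0:x1,::-1],None,fx=k,fy=k,interpolation=cv2.INTER_CUBIC)
    P=[c+sx*.03*M[:,0]+sy*.018*M[:,1]-h*M[:,2] for h in(0,.052) for sx,sy in((-1,-1),(-1,1),(1,1),(1,-1))]
    uv=(w2px(d,P)+.5-[x0,y0])*k-.5
    for f,cl in((uv[:4],(0,0,255)),(uv[4:],(0,255,255))): cv2.polylines(im,[np.round(f*8).astype(np.int32)],True,cl,1,cv2.LINE_AA,3)
    pk=[tr(.035+sx*.032,sy*.02,0) for sx,sy in((-1,-1),(-1,1),(1,1),(1,-1))]
    uv=(w2px(d,pk)+.5-[x0,y0])*k-.5;cv2.polylines(im,[np.round(uv*8).astype(np.int32)],True,(255,0,255),1,cv2.LINE_AA,3)
    cv2.imwrite(f"pics/{out}.png",im)
E
python3 - <<'E'
from h import *
e,R=st();snap(9);M=R.as_matrix();u=e+.0029*M[:,2]
wire("scene9",u,M,"sc9",350,130,480,260,6);wire("top9",u,M,"tp9",140,150,260,260,6.5)
print(tr(.035,0,.03)-u)
E
```

```text
t: 15.9
eef_pos: [0.6221, 0.2, 0.1467]
tool_rot: [0.961, 0.104, 0.256, -0.027]
ft_force: [0.1, 0.1, -2.0]
width: 0.415
t 15.9 eef [0.6221 0.2    0.1467] F [ 0.1  0.1 -2. ] w 0.415
rot err vec [ 0.002 -0.003  0.001]
[ 0.00153284  0.00017024 -0.0024923 ]
```

View pics/sc9.png

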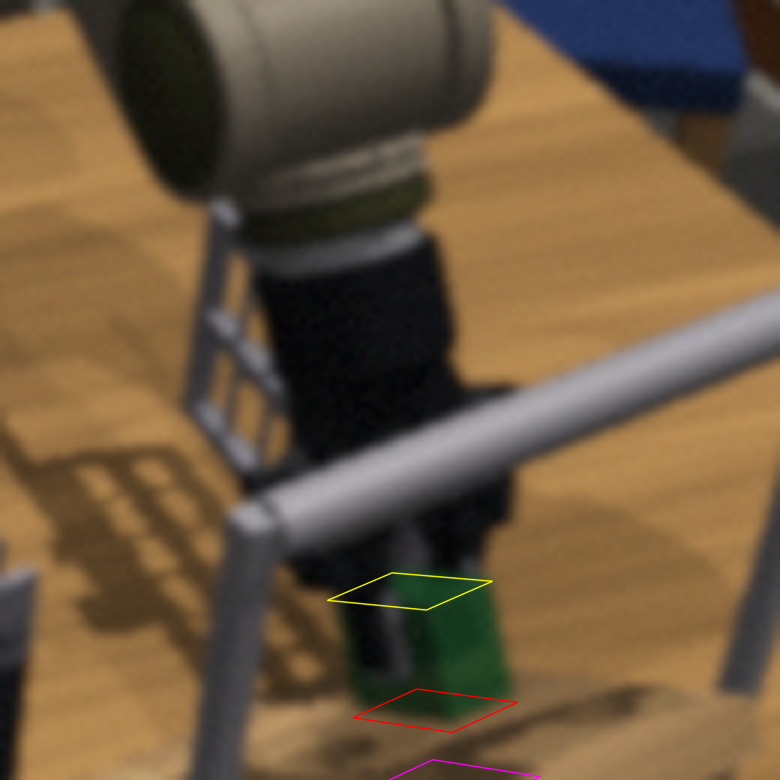

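View pics/tp9.png

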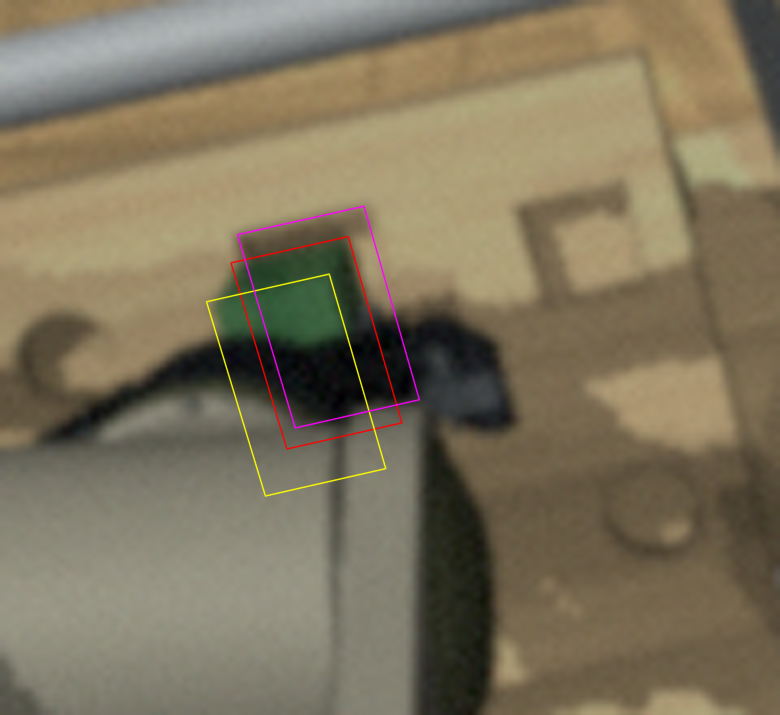

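```bash
cat >> h.py <<'E'
def green(n,c,r=.06):
    d=load(n);W=cloud(d);hsv=cv2.cvtColor(d["frame"],cv2.COLOR_RGB2HSV)
    m=(hsv[...,0]>45)&(hsv[...,0]<85)&(hsv[...,1]>90)&(np.linalg.norm(W-c,axis=-1)<r)
    return W[m]
E
python3 - <<'E'
from h import *
e,R=st();M=R.as_matrix();u=e+.0029*M[:,2]
for n in("scene9","top9"):
    P=green(n,u-.026*M[:,2]);q=(P-u)@M*1000;q[:,2]*=-1
    print(n,len(q));print(np.round(np.percentile(q,[1,5,25,50,75,95,99],axis=0),1))
    for ax,s in((0,1),(0,-1),(1,1),(2,1)):
        hh,ed=np.histogram(q[:,ax],bins=np.arange(-40,64,3));k=hh.argsort()[-3:];print(ax,[(ed[i],hh[i]) for i in k])
E
```

```text
t 16.0 eef [0.6223 0.2001 0.1486] F [-0.7  0.4 -2.6] w 0.417
rot err vec [ 0.001 -0.001  0.   ]
scene9 374
[[-25.6 -20.2   3.9]
 [-14.3 -15.    5.6]
 [ 12.6  -5.3  14.2]
 [ 24.7   6.2  29.5]
 [ 27.5  13.7  46.3]
 [ 29.5  16.2  51.8]
 [ 30.8  20.7  61.2]]
0 [(np.int64(29), np.int64(31)), (np.int64(23), np.int64(50)), (np.int64(26), np.int64(126))]
0 [(np.int64(29), np.int64(31)), (np.int64(23), np.int64(50)), (np.int64(26), np.int64(126))]
1 [(np.int64(-13), np.int64(25)), (np.int64(14), np.int64(73)), (np.int64(11), np.int64(74))]
2 [(np.int64(5), np.int64(28)), (np.int64(8), np.int64(28)), (np.int64(50), np.int64(63))]
top9 212
[[  3.1 -13.4   6.5]
 [ 11.9 -11.3  13.9]
 [ 17.9  -3.6  40.3]
 [ 23.3   4.9  49.7]
 [ 27.3  12.5  51.4]
 [ 28.2  18.   54.7]
 [ 28.5  31.4  70.6]]
0 [(np.int64(23), np.int64(30)), (np.int64(20), np.int64(32)), (np.int64(26), np.int64(77))]
0 [(np.int64(23), np.int64(30)), (np.int64(20), np.int64(32)), (np.int64(26), np.int64(77))]
1 [(np.int64(5), np.int64(21)), (np.int64(8), np.int64(22)), (np.int64(-1), np.int64(23))]
2 [(np.int64(53), np.int64(14)), (np.int64(47), np.int64(48)), (np.int64(50), np.int64(74))]
```

```bash
python3 - <<'E'
from h import *
e,R=st();M=R.as_matrix();u=e+.0029*M[:,2]
print((tr(.035,0,.006)+up*.0015-u)*100, tr(.035,0,.006))
E
```

```text
t 16.0 eef [0.6223 0.2001 0.1486] F [-0.7  0.4 -2.6] w 0.417
rot err vec [ 0.001 -0.001  0.   ]
[ 1.43152791  0.29559366 -2.44604397] [0.63673513 0.20304388 0.12089615]
```

```bash
python3 -m creep '[{"x":0.4,"y":0.1,"z":-0.6,"ax":0,"ay":0,"az":0,"claw":3},{"x":0.4,"y":0.1,"z":-0.7,"ax":0,"ay":0,"az":0,"claw":3},{"x":0.4,"y":0.05,"z":-0.7,"ax":0,"ay":0,"az":0,"claw":3},{"x":0.23,"y":0.05,"z":-0.45,"ax":0,"ay":0,"az":0,"claw":3},{"x":0,"y":0,"z":0,"ax":0,"ay":0,"az":0,"claw":3},{"x":0,"y":0,"z":0,"ax":0,"ay":0,"az":0,"claw":3},{"x":0,"y":0,"z":0,"ax":0,"ay":0,"az":0,"claw":3},{"x":0,"y":0,"z":0,"ax":0,"ay":0,"az":0,"claw":3},{"x":0,"y":0,"z":0,"ax":0,"ay":0,"az":0,"claw":3},{"x":0,"y":0,"z":0,"ax":0,"ay":0,"az":0,"claw":3}]'
python3 - <<'E'
from h import *
snap(10);e,R=st();M=R.as_matrix();u=e+.0029*M[:,2]
wire("scene10",u,M,"sc10",370,170,470,270,7.5);wire("top10",u,M,"tp10",150,160,240,240,8)
print((u-tr(0,0,0))@np.stack([up,ey,nrm],1)*1000)
crop(load("scene10"),"sc10r",370,170,470,270,7.5);crop(load("top10"),"tp10r",150,160,240,240,8)
E
```

```text
t: 17.0
eef_pos: [0.6363, 0.203, 0.1235]
tool_rot: [0.961, 0.104, 0.257, -0.027]
ft_force: [0.1, 0.0, -2.9]
width: 0.415
t 17.1 eef [0.6363 0.203  0.1235] F [-0.1  0.5 -2.7] w 0.419
rot err vec [ 0.002 -0.001  0.001]
[ 3.59081734e+01 -5.29326200e-03  5.53724876e+00]
```

View pics/sc10r.png

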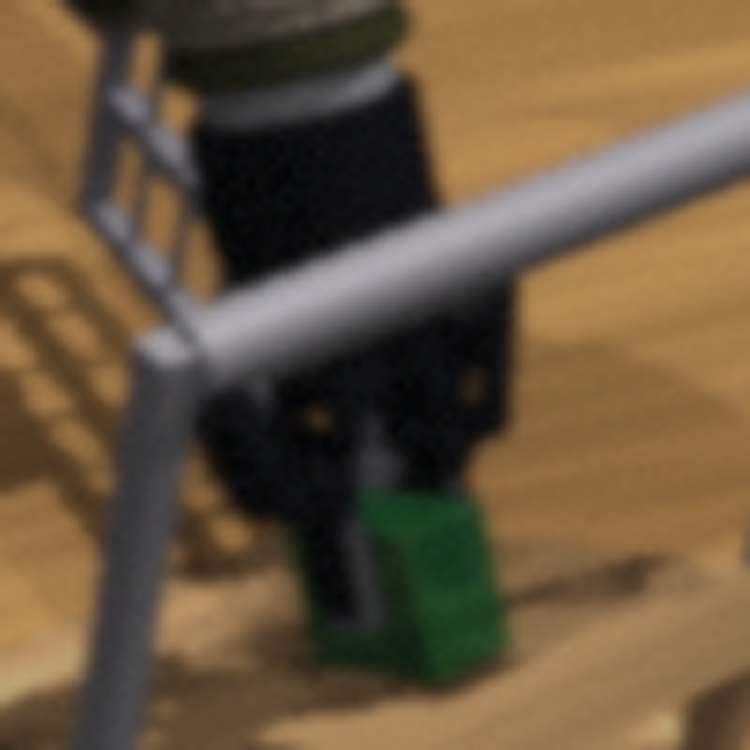

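View pics/tp10r.png

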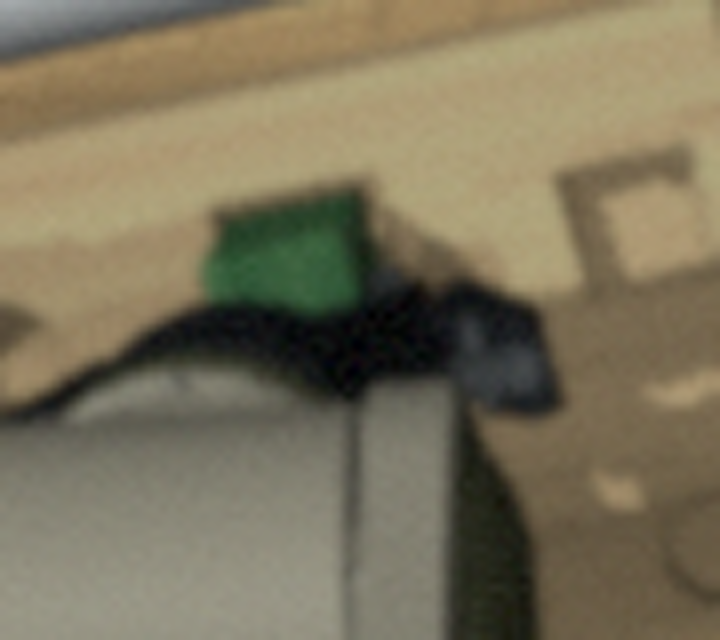

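View pics/tp10.png

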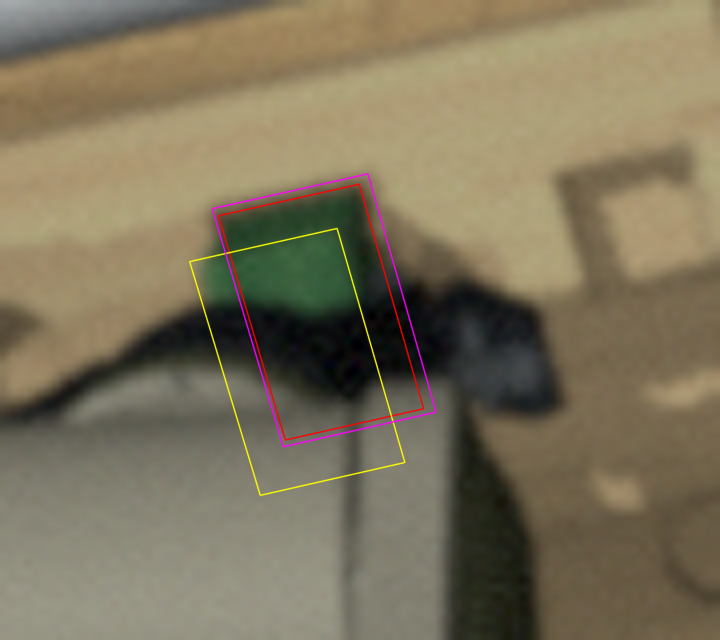

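```bash
python3 - <<'E'
from h import *
print("up 1.2mm cm",up*.12,"down per mm",-nrm*.1)
E
python3 -m creep '[{"x":0.1,"y":0.02,"z":0.06,"ax":0,"ay":0,"az":0,"claw":3},{"x":0.1,"y":0.02,"z":-0.17,"ax":0,"ay":0,"az":0,"claw":3},{"x":0.1,"y":0.02,"z":-0.17,"ax":0,"ay":0,"az":0,"claw":3},{"x":0.1,"y":0.02,"z":-0.17,"ax":0,"ay":0,"az":0,"claw":3},{"x":0.1,"y":0.02,"z":-0.17,"ax":0,"ay":0,"az":0,"claw":3},{"x":0.05,"y":0.01,"z":-0.09,"ax":0,"ay":0,"az":0,"claw":3},{"x":0,"y":0,"z":0,"ax":0,"ay":0,"az":0,"claw":3},{"x":0,"y":0,"z":0,"ax":0,"ay":0,"az":0,"claw":3},{"x":0,"y":0,"z":0,"ax":0,"ay":0,"az":0,"claw":3},{"x":0,"y":0,"z":0,"ax":0,"ay":0,"az":0,"claw":3}]'
python3 - <<'E'
from h import *
e,R=st();M=R.as_matrix();u=e+.0029*M[:,2]
print((u-tr(0,0,0))@np.stack([up,ey,nrm],1)*1000)
E
```

```text
up 1.2mm cm [0.10153037 0.02217172 0.06      ] down per mm [ 0.04884882  0.01066737 -0.08660254]
t: 18.1
eef_pos: [0.6417, 0.2041, 0.1162]
tool_rot: [0.961, 0.104, 0.256, -0.027]
ft_force: [-0.2, 0.3, -2.5]
width: 0.42
t 18.1 eef [0.6417 0.2041 0.1162] F [-0.2  0.3 -2.5] w 0.42
rot err vec [ 0.002 -0.002  0.   ]
[37.04657944 -0.07126399 -3.46982794]
```

```bash
python3 -m creep '[{"x":0.1,"y":0.02,"z":-0.17,"ax":0,"ay":0,"az":0,"claw":3},{"x":0.1,"y":0.02,"z":-0.17,"ax":0,"ay":0,"az":0,"claw":3},{"x":0.1,"y":0.02,"z":-0.17,"ax":0,"ay":0,"az":0,"claw":3},{"x":0.05,"y":0.01,"z":-0.09,"ax":0,"ay":0,"az":0,"claw":3},{"x":0.05,"y":0.01,"z":-0.09,"ax":0,"ay":0,"az":0,"claw":3},{"x":0,"y":0,"z":0,"ax":0,"ay":0,"az":0,"claw":3},{"x":0,"y":0,"z":0,"ax":0,"ay":0,"az":0,"claw":3},{"x":0,"y":0,"z":0,"ax":0,"ay":0,"az":0,"claw":3},{"x":0,"y":0,"z":0,"ax":0,"ay":0,"az":0,"claw":3},{"x":0,"y":0,"z":0,"ax":0,"ay":0,"az":0,"claw":3}]'
python3 - <<'E'
from h import *
e,R=st();M=R.as_matrix();u=e+.0029*M[:,2]
print((u-tr(0,0,0))@np.stack([up,ey,nrm],1)*1000)
E
```

```text
t: 19.1
eef_pos: [0.6457, 0.2049, 0.1092]
tool_rot: [0.961, 0.104, 0.256, -0.027]
ft_force: [-1.8, -0.1, -4.0]
width: 0.416
t 19.1 eef [0.6457 0.2049 0.1092] F [-1.8 -0.1 -4. ] w 0.416
rot err vec [ 0.002 -0.002  0.   ]
[ 37.0691811   -0.13087468 -11.56462544]
```

```bash
python3 -m creep '[{"x":-0.04,"y":-0.01,"z":-0.03,"ax":0,"ay":0,"az":0,"claw":3},{"x":0.05,"y":0.01,"z":-0.09,"ax":0,"ay":0,"az":0,"claw":3},{"x":0.05,"y":0.01,"z":-0.09,"ax":0,"ay":0,"az":0,"claw":3},{"x":0.02,"y":0.01,"z":-0.04,"ax":0,"ay":0,"az":0,"claw":3},{"x":0.02,"y":0.01,"z":-0.04,"ax":0,"ay":0,"az":0,"claw":3},{"x":0,"y":0,"z":0,"ax":0,"ay":0,"az":0,"claw":3},{"x":0,"y":0,"z":0,"ax":0,"ay":0,"az":0,"claw":3},{"x":0,"y":0,"z":0,"ax":0,"ay":0,"az":0,"claw":3},{"x":0,"y":0,"z":0,"ax":0,"ay":0,"az":0,"claw":3},{"x":0,"y":0,"z":0,"ax":0,"ay":0,"az":0,"claw":3}]'
python3 - <<'E'
from h import *
snap(11);e,R=st();M=R.as_matrix();u=e+.0029*M[:,2]
print((u-tr(0,0,0))@np.stack([up,ey,nrm],1)*1000)
crop(load("scene11"),"sc11r",370,170,470,270,7.5);crop(load("top11"),"tp11r",150,160,240,240,8)
E
```

```text
t: 20.1
eef_pos: [0.6465, 0.205, 0.1076]
tool_rot: [0.961, 0.104, 0.257, -0.027]
ft_force: [-14.0, -4.2, 9.2]
width: 0.419
t 20.2 eef [0.6465 0.205  0.1076] F [-14.6  -6.2   8.8] w 0.413
rot err vec [ 0.002 -0.001  0.   ]
[ 36.9953287   -0.20112809 -13.42695055]
```

View pics/sc11r.png

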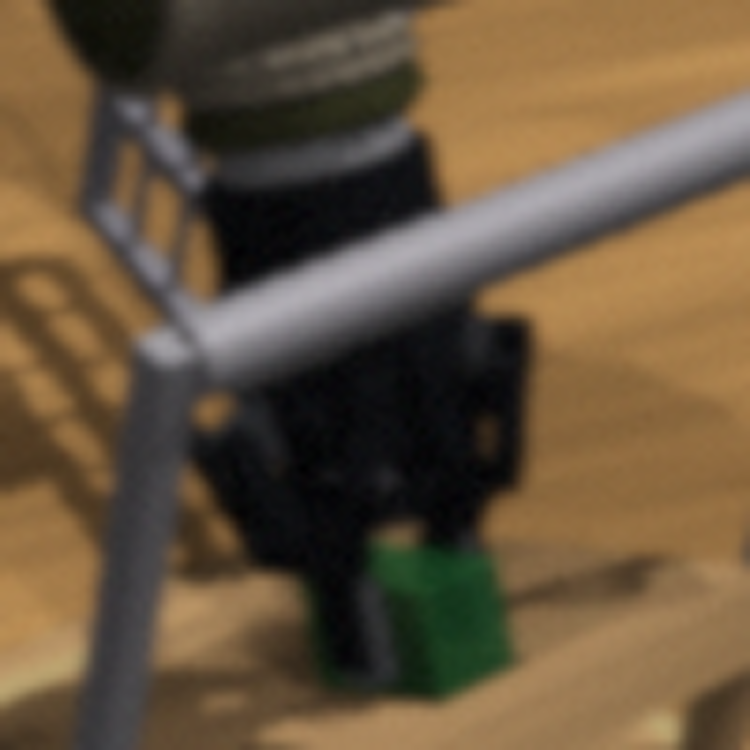

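```bash
python3 -m creep '[{"x":0,"y":0,"z":0,"ax":0,"ay":0,"az":0,"claw":3.6},{"x":0,"y":0,"z":0,"ax":0,"ay":0,"az":0,"claw":4},{"x":0,"y":0,"z":0,"ax":0,"ay":0,"az":0,"claw":5},{"x":0,"y":0,"z":0,"ax":0,"ay":0,"az":0,"claw":5.5},{"x":0,"y":0,"z":0,"ax":0,"ay":0,"az":0,"claw":5.5},{"x":-0.5,"y":-0.11,"z":0.87,"ax":0,"ay":0,"az":0,"claw":5.5},{"x":-1,"y":-0.22,"z":1.73,"ax":0,"ay":0,"az":0,"claw":5.5},{"x":-1,"y":-0.22,"z":1.73,"ax":0,"ay":0,"az":0,"claw":5.5},{"x":-2,"y":-0.44,"z":3,"ax":0,"ay":0,"az":0,"claw":5.5},{"x":-2.5,"y":-0.6,"z":3,"ax":0,"ay":0,"az":0,"claw":5.5}]'
python3 -m creep '[{"x":-2,"y":-1.5,"z":2.5,"ax":-0.022,"ay":0.102,"az":0,"claw":5.5},{"x":-2,"y":-2.5,"z":1.5,"ax":-0.022,"ay":0.102,"az":0,"claw":6},{"x":-1.5,"y":-4,"z":0,"ax":-0.022,"ay":0.102,"az":0,"claw":6.5},{"x":-1,"y":-4,"z":0,"ax":-0.022,"ay":0.102,"az":0,"claw":6.5},{"x":-0.5,"y":-4,"z":0,"ax":-0.022,"ay":0.102,"az":0,"claw":6.5},{"x":0,"y":-4,"z":0,"ax":0,"ay":0,"az":0.14,"claw":6.5},{"x":0,"y":-4,"z":0,"ax":0,"ay":0,"az":0.14,"claw":6.5},{"x":0,"y":-4,"z":0,"ax":0,"ay":0,"az":0.14,"claw":6.5},{"x":0,"y":-4,"z":0,"ax":0,"ay":0,"az":0.14,"claw":6.5},{"x":0,"y":-2,"z":0,"ax":0,"ay":0,"az":0.14,"claw":6.5}]'
python3 - <<'E'
from h import *
snap(12);e,R=st()
crop(load("scene12"),"sc12",340,180,480,290,5.5);crop(load("top12"),"tp12",60,120,300,310,3.3)
print(R.as_matrix().round(3))
E
```

```text
t: 21.2
eef_pos: [0.576, 0.1891, 0.2111]
tool_rot: [0.961, 0.104, 0.257, -0.027]
ft_force: [1.4, 1.1, 1.0]
width: 0.647
t: 22.2
eef_pos: [0.5063, -0.1535, 0.2503]
tool_rot: [0.896, 0.443, 0.0, 0.0]
ft_force: [0.9, 1.0, 0.8]
width: 0.761
t 22.3 eef [ 0.5064 -0.1529  0.25  ] F [-0.8  0.2  0.2] w 0.765
rot err vec [ 0.286 -0.451 -0.682]
[[ 0.611  0.792  0.   ]
 [ 0.792 -0.611 -0.001]
 [-0.     0.    -1.   ]]
```

View pics/sc12.png

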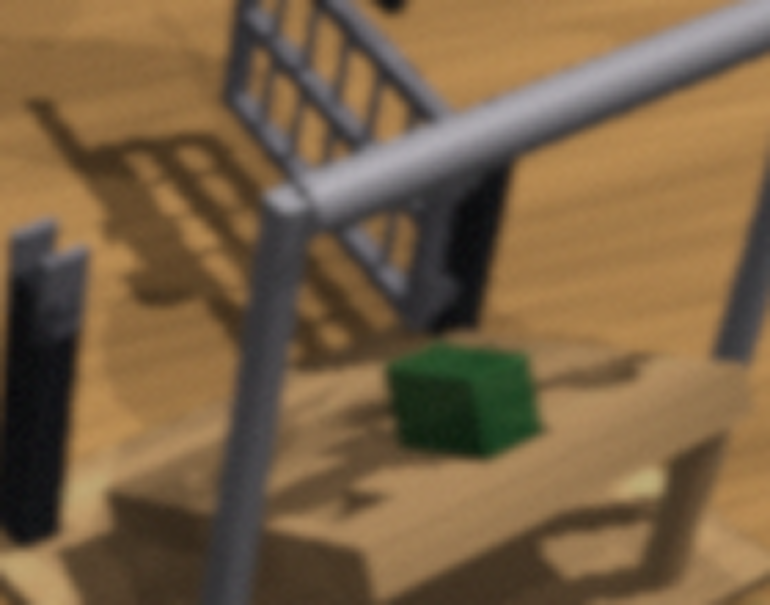

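View pics/tp12.png

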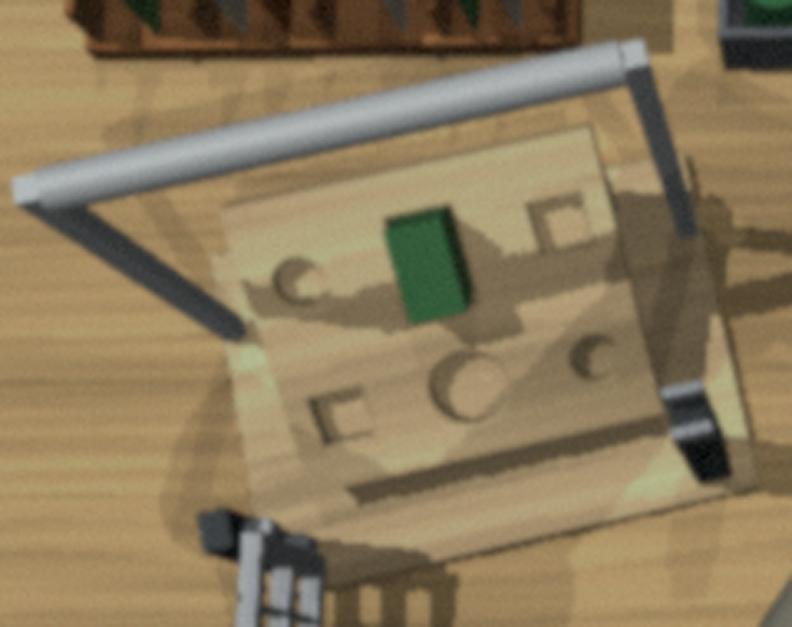

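The slab sits in the oblong pocket (top crop, about (428,265)) and lines up with the tray. Next is the drum.

```bash
python3 - <<'E'
from h import *
P=green("top12",tr(.035,0,.02),.07);q=(P-tr(0,0,0))@np.stack([up,ey,nrm],1)*1000
print(np.round(np.percentile(q,[2,10,50,90,98],axis=0),1))
A=q[q[:,2]>30];print(np.linalg.lstsq(np.c_[A[:,:2],np.ones(len(A))],A[:,2],rcond=None)[0])
E
python3 -m creep '[{"x":-1,"y":-1.5,"z":-1,"ax":0,"ay":0,"az":0.04,"claw":6.5},{"x":-1.1,"y":-1.8,"z":-2.5,"ax":0,"ay":0,"az":0.03,"claw":6.5},{"x":-0.1,"y":-0.1,"z":-3,"ax":0,"ay":0,"az":0,"claw":6.5},{"x":0,"y":0,"z":-3,"ax":0,"ay":0,"az":0,"claw":6.5},{"x":0,"y":0,"z":-3,"ax":0,"ay":0,"az":0,"claw":6.5},{"x":0,"y":0,"z":-3,"ax":0,"ay":0,"az":0,"claw":6.5},{"x":0,"y":0,"z":-1.5,"ax":0,"ay":0,"az":0,"claw":6.5},{"x":0,"y":0,"z":0,"ax":0,"ay":0,"az":0,"claw":6.5},{"x":0,"y":0,"z":0,"ax":0,"ay":0,"az":0,"claw":6.5},{"x":0,"y":0,"z":0,"ax":0,"ay":0,"az":0,"claw":6.5}]'
python3 - <<'E'
from h import *
snap(13);e,R=st()
crop(load("scene13"),"sc13",200,220,320,320,6)
E
```

```text
[[ 10.  -18.4   8.3]
 [ 15.1 -17.8  25. ]
 [ 39.5  -4.   37.3]
 [ 63.4  10.6  40.2]
 [ 65.3  13.4  41.9]]
[-5.43185233e-03  2.56206109e-02  3.78743510e+01]
t: 23.3
eef_pos: [0.4855, -0.1847, 0.0812]
tool_rot: [0.881, 0.473, 0.001, 0.001]
ft_force: [-0.5, -0.2, -0.3]
width: 0.757
t 23.4 eef [ 0.4853 -0.1848  0.0809] F [-1.1  0.   1. ] w 0.764
rot err vec [ 0.304 -0.442 -0.751]
```

View pics/sc13.png

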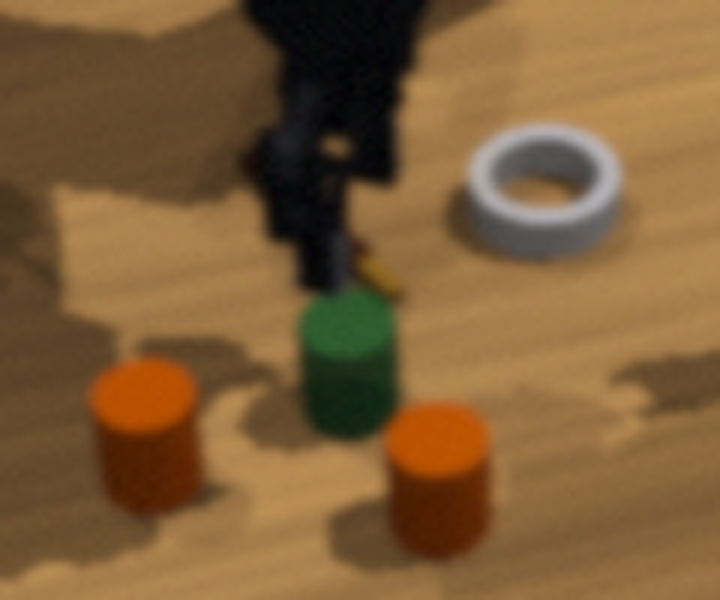

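```bash
python3 -m creep '[{"x":-0.1,"y":-0.15,"z":-1.5,"ax":0,"ay":0,"az":0,"claw":6.2},{"x":0,"y":0,"z":-2,"ax":0,"ay":0,"az":0,"claw":6.2},{"x":0,"y":0,"z":-2,"ax":0,"ay":0,"az":0,"claw":6.2},{"x":0,"y":0,"z":-1.8,"ax":0,"ay":0,"az":0,"claw":6.2},{"x":0,"y":0,"z":-0.5,"ax":0,"ay":0,"az":0,"claw":6.2},{"x":0,"y":0,"z":0,"ax":0,"ay":0,"az":0,"claw":6.2},{"x":0,"y":0,"z":0,"ax":0,"ay":0,"az":0,"claw":5},{"x":0,"y":0,"z":0,"ax":0,"ay":0,"az":0,"claw":3.8},{"x":0,"y":0,"z":0,"ax":0,"ay":0,"az":0,"claw":3.8},{"x":0,"y":0,"z":0,"ax":0,"ay":0,"az":0,"claw":3.8}]' 40
python3 - <<'E'
from h import *
snap(14);e,R=st()
crop(load("scene14"),"sc14",200,220,320,320,6)
E
```

```text
t: 24.4
eef_pos: [0.4845, -0.1867, 0.0031]
tool_rot: [0.881, 0.473, 0.001, 0.001]
ft_force: [-0.7, 0.4, 5.8]
width: 0.506
t 24.5 eef [ 0.4845 -0.1867  0.0031] F [-1.3 -0.2  6.6] w 0.502
rot err vec [ 0.305 -0.442 -0.751]
```

View pics/sc14.png

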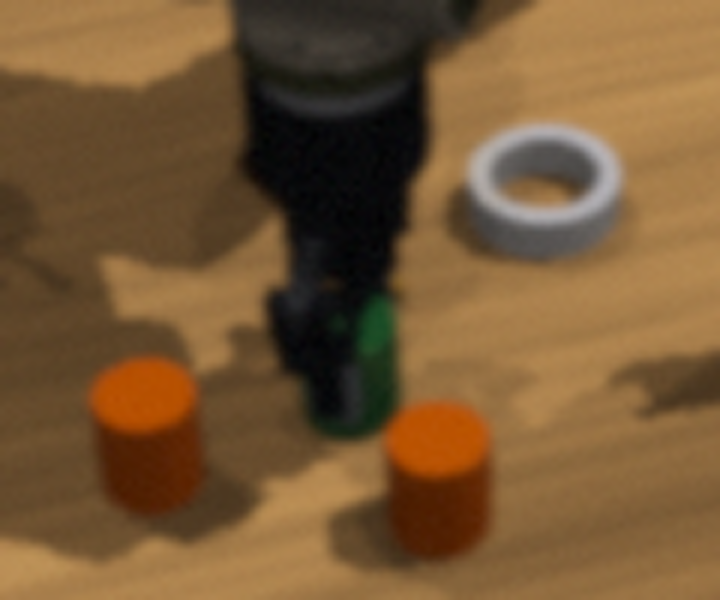

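```bash
python3 -m creep '[{"x":0,"y":0,"z":1,"ax":0,"ay":0,"az":0,"claw":3.8},{"x":0,"y":0,"z":3,"ax":0,"ay":0,"az":0,"claw":3.8},{"x":0,"y":0,"z":4,"ax":0,"ay":0,"az":0,"claw":3.8},{"x":0,"y":0,"z":4,"ax":0,"ay":0,"az":0,"claw":3.8},{"x":0,"y":0,"z":4,"ax":0,"ay":0,"az":0,"claw":3.8},{"x":-0.2,"y":1,"z":4,"ax":0,"ay":0,"az":-0.12,"claw":3.8},{"x":-0.3,"y":2.5,"z":4,"ax":0,"ay":0,"az":-0.13,"claw":3.8},{"x":-0.3,"y":3.5,"z":2,"ax":0,"ay":0,"az":-0.13,"claw":3.8},{"x":-0.3,"y":3.5,"z":0,"ax":0,"ay":0,"az":-0.13,"claw":3.8},{"x":-0.3,"y":3.5,"z":0,"ax":0,"ay":0,"az":-0.13,"claw":3.8}]'
python3 -m creep '[{"x":-0.3,"y":3.5,"z":0,"ax":0,"ay":0,"az":-0.13,"claw":3.8},{"x":-0.3,"y":3.5,"z":0,"ax":0.022,"ay":-0.102,"az":0,"claw":3.8},{"x":-0.3,"y":3.5,"z":0,"ax":0.022,"ay":-0.102,"az":0,"claw":3.8},{"x":-0.3,"y":3.5,"z":0,"ax":0.022,"ay":-0.102,"az":0,"claw":3.8},{"x":-0.3,"y":3.5,"z":0,"ax":0.022,"ay":-0.102,"az":0,"claw":3.8},{"x":0,"y":3,"z":0,"ax":0.022,"ay":-0.102,"az":0,"claw":3.8},{"x":0,"y":0,"z":0,"ax":0.002,"ay":-0.01,"az":0,"claw":3.8},{"x":0,"y":0,"z":0,"ax":0,"ay":0,"az":0,"claw":3.8},{"x":0,"y":0,"z":0,"ax":0,"ay":0,"az":0,"claw":3.8},{"x":0,"y":0,"z":0,"ax":0,"ay":0,"az":0,"claw":3.8}]'
python3 - <<'E'
from h import *
e,R=st();M=R.as_matrix();u=e+.0030*M[:,2]
for h in(.06,.03,.01): print(h,(tr(-.048,-.0002,h)-u)*100)
E
```

```text
t: 25.5
eef_pos: [0.4693, -0.0449, 0.2631]
tool_rot: [0.986, 0.169, 0.001, 0.0]
ft_force: [0.8, -0.1, -2.0]
width: 0.505
t: 26.5
eef_pos: [0.4554, 0.1579, 0.2621]
tool_rot: [0.959, 0.103, 0.261, -0.027]
ft_force: [0.1, 0.1, -2.3]
width: 0.507
t 26.5 eef [0.4554 0.1579 0.2621] F [ 0.1  0.1 -2.3] w 0.507
rot err vec [-0.     0.008  0.002]
0.06 [  8.33215722   2.34900417 -13.33556733]
0.03 [  9.79762181   2.66902532 -15.93364354]
0.01 [ 10.77459821   2.88237274 -17.66569435]
```

```bash
python3 -m creep '[{"x":1,"y":0.3,"z":-1,"ax":0,"ay":0.008,"az":0.002,"claw":3.8},{"x":1.7,"y":0.5,"z":-2.7,"ax":0,"ay":0,"az":0,"claw":3.8},{"x":1.7,"y":0.5,"z":-2.9,"ax":0,"ay":0,"az":0,"claw":3.8},{"x":1.7,"y":0.45,"z":-2.9,"ax":0,"ay":0,"az":0,"claw":3.8},{"x":1.5,"y":0.4,"z":-2.5,"ax":0,"ay":0,"az":0,"claw":3.8},{"x":0.93,"y":0.25,"z":-1.7,"ax":0,"ay":0,"az":0,"claw":3.8},{"x":0.75,"y":0.16,"z":-1.3,"ax":0,"ay":0,"az":0,"claw":3.8},{"x":0.75,"y":0.16,"z":-1.3,"ax":0,"ay":0,"az":0,"claw":3.8},{"x":0.5,"y":0.1,"z":-0.87,"ax":0,"ay":0,"az":0,"claw":3.8},{"x":0,"y":0,"z":0,"ax":0,"ay":0,"az":0,"claw":3.8}]'
python3 -m creep '[{"x":0,"y":0,"z":0,"ax":0,"ay":0,"az":0,"claw":3.8},{"x":0,"y":0,"z":0,"ax":0,"ay":0,"az":0,"claw":3.8},{"x":0,"y":0,"z":0,"ax":0,"ay":0,"az":0,"claw":3.8},{"x":0,"y":0,"z":0,"ax":0,"ay":0,"az":0,"claw":3.8},{"x":0,"y":0,"z":0,"ax":0,"ay":0,"az":0,"claw":3.8},{"x":0,"y":0,"z":0,"ax":0,"ay":0,"az":0,"claw":3.8},{"x":0,"y":0,"z":0,"ax":0,"ay":0,"az":0,"claw":3.8},{"x":0,"y":0,"z":0,"ax":0,"ay":0,"az":0,"claw":3.8},{"x":0,"y":0,"z":0,"ax":0,"ay":0,"az":0,"claw":3.8},{"x":0,"y":0,"z":0,"ax":0,"ay":0,"az":0,"claw":3.8}]'
python3 - <<'E'
from h import *
snap(15);e,R=st();M=R.as_matrix();u=e+.0030*M[:,2]
print((u-tr(0,0,0))@np.stack([up,ey,nrm],1)*1000)
crop(load("scene15"),"sc15",340,170,460,290,6);crop(load("top15"),"tp15",150,180,250,270,7)
for n in("scene15","top15"):
    P=green(n,u+.026*nrm,.045);q=(P-u)@np.stack([up,ey,nrm],1)*1000;print(n,len(q));print(np.round(np.percentile(q,[2,10,50,90,98],axis=0),1))
E
```

```text
t: 27.5
eef_pos: [0.5603, 0.1864, 0.0889]
tool_rot: [0.961, 0.104, 0.256, -0.028]
ft_force: [-0.8, 0.4, -1.8]
width: 0.501
t: 28.5
eef_pos: [0.5601, 0.187, 0.0901]
tool_rot: [0.96, 0.104, 0.258, -0.028]
ft_force: [-0.3, -0.6, -1.9]
width: 0.504
t 28.6 eef [0.5601 0.1869 0.0901] F [-0.4  0.1 -2.1] w 0.508
rot err vec [-0.     0.    -0.001]
[-48.21039774   0.62324416  15.45539844]
scene15 261
[[ -4.2 -17.9   6. ]
 [  4.7 -14.6   9.8]
 [ 17.5  -3.2  31.5]
 [ 22.3  11.3  53. ]
 [ 24.3  20.4  54. ]]
top15 178
[[  6.9 -17.3   9.8]
 [  9.5 -14.1  17. ]
 [ 16.3  -2.4  49.5]
 [ 20.7   9.7  53.4]
 [ 21.4  13.8  54.7]]
```

View pics/sc15.png

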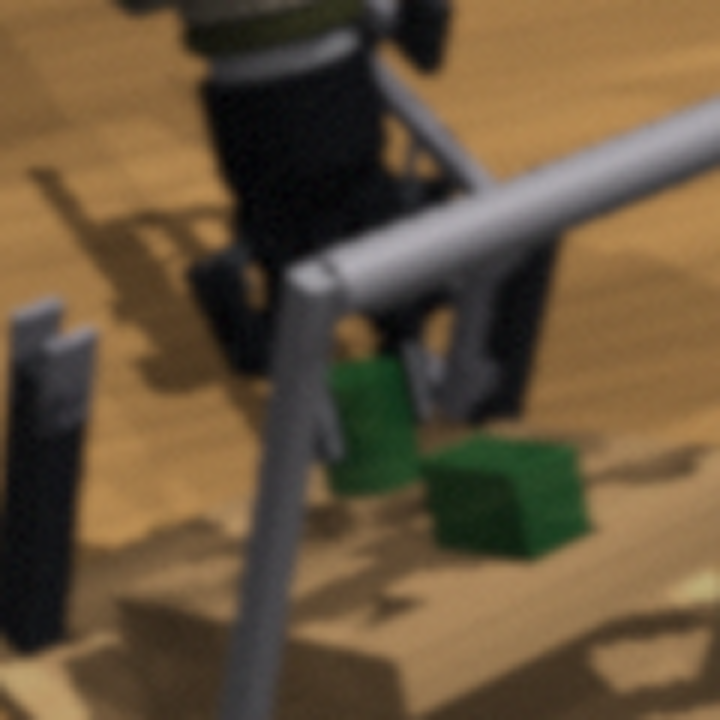

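View pics/tp15.png

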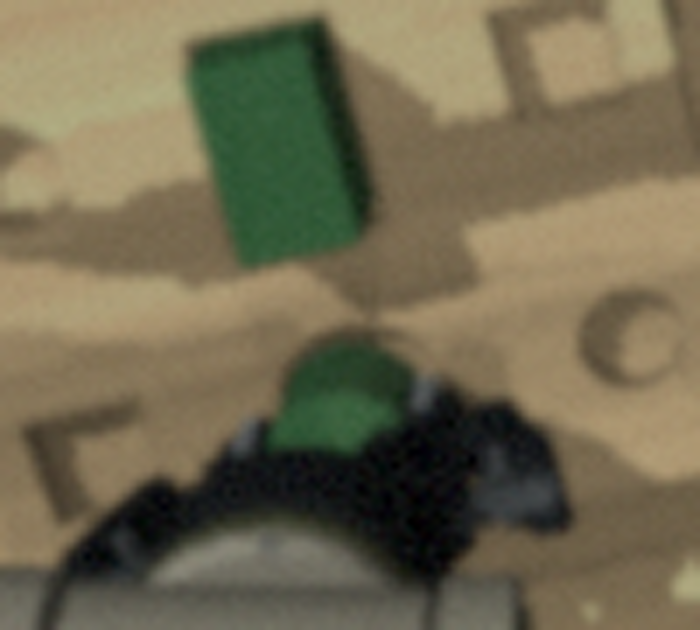

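```bash
cat >> h.py <<'E'
def circ(n,u,out,x0,y0,x1,y1,k,pc=-.05,py=0):
    d=load(n);im=cv2.resize(d["frame"][y0:y1,x0:x1,::-1],None,fx=k,fy=k,interpolation=cv2.INTER_CUBIC)
    a=np.linspace(0,2*np.pi,60)
    for c,r,cl in((u,.022,(0,0,255)),(u+.052*nrm,.022,(0,255,255)),(tr(pc,py,0),.024,(255,0,255))):
        P=[c+r*np.cos(t)*up+r*np.sin(t)*ey for t in a];uv=(w2px(d,P)+.5-[x0,y0])*k-.5
        cv2.polylines(im,[np.round(uv*8).astype(np.int32)],True,cl,1,cv2.LINE_AA,3)
    cv2.imwrite(f"pics/{out}.png",im)
E
python3 - <<'E'
from h import *
e,R=st();u=e-.003*nrm
circ("top15",u,"tpc15",150,180,250,270,7);circ("scene15",u,"scc15",340,170,460,290,6)
circ("top12",u,"tpc12",150,180,250,270,7)
E
```

```text
t 28.6 eef [0.5601 0.1869 0.0901] F [-0.4  0.1 -2.1] w 0.508
rot err vec [-0.     0.    -0.001]
```

View pics/tpc15.png

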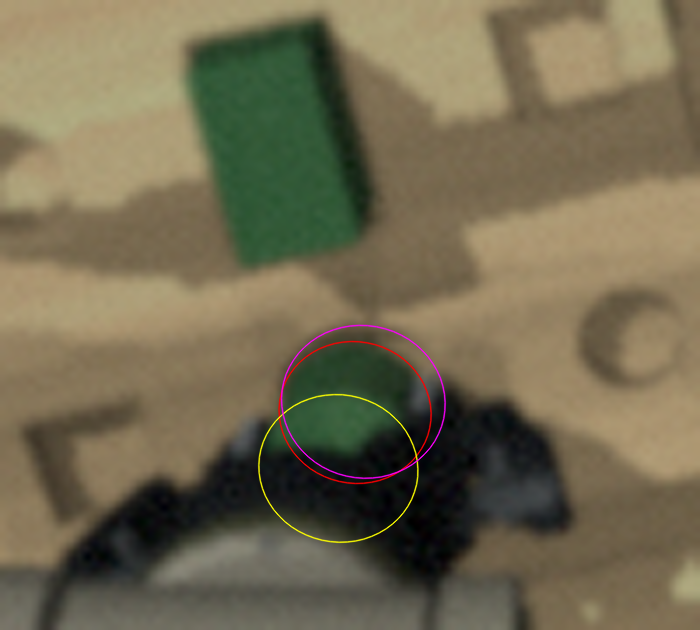

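View pics/tpc12.png

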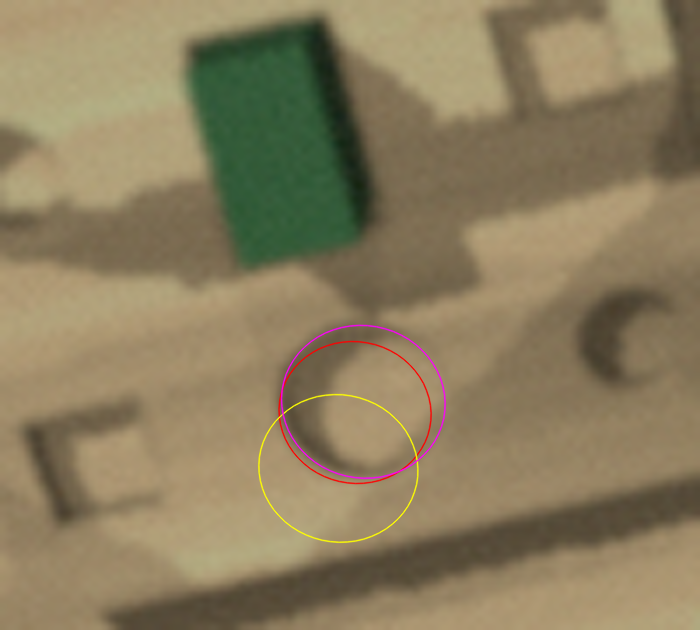

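View pics/scc15.png

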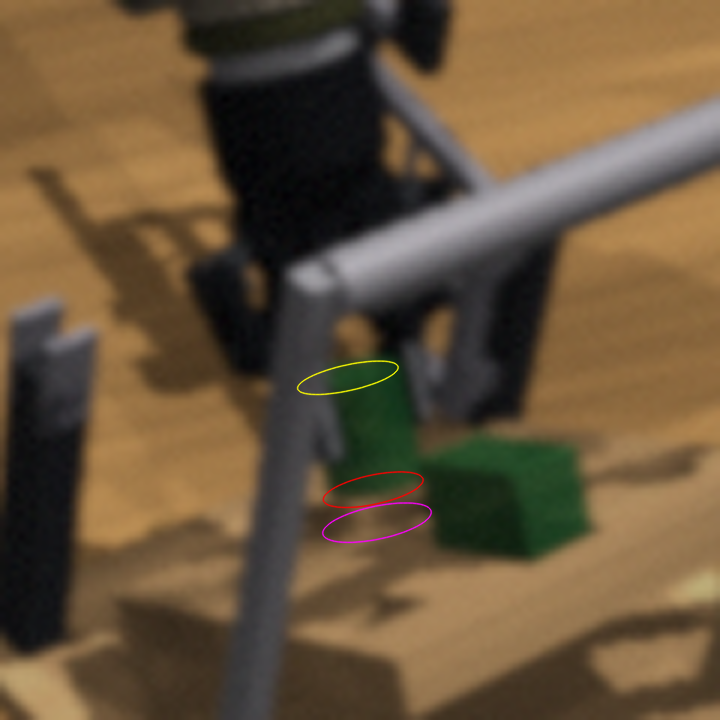

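```bash
python3 -m creep '[{"x":-0.11,"y":-0.12,"z":-0.08,"ax":0,"ay":0,"az":0,"claw":3.8},{"x":0.15,"y":0.03,"z":-0.26,"ax":0,"ay":0,"az":0,"claw":3.8},{"x":0.15,"y":0.03,"z":-0.26,"ax":0,"ay":0,"az":0,"claw":3.8},{"x":0.15,"y":0.03,"z":-0.26,"ax":0,"ay":0,"az":0,"claw":3.8},{"x":0.15,"y":0.03,"z":-0.26,"ax":0,"ay":0,"az":0,"claw":3.8},{"x":0.1,"y":0.02,"z":-0.17,"ax":0,"ay":0,"az":0,"claw":3.8},{"x":0.1,"y":0.02,"z":-0.17,"ax":0,"ay":0,"az":0,"claw":3.8},{"x":0.1,"y":0.02,"z":-0.17,"ax":0,"ay":0,"az":0,"claw":3.8},{"x":0,"y":0,"z":0,"ax":0,"ay":0,"az":0,"claw":3.8},{"x":0,"y":0,"z":0,"ax":0,"ay":0,"az":0,"claw":3.8}]'
python3 - <<'E'
from h import *
e,R=st();u=e-.003*nrm
print((u-tr(0,0,0))@np.stack([up,ey,nrm],1)*1000)
E
```

```text
t: 29.6
eef_pos: [0.568, 0.1876, 0.0738]
tool_rot: [0.96, 0.104, 0.258, -0.028]
ft_force: [-0.8, -0.3, -1.6]
width: 0.504
t 29.6 eef [0.568  0.1876 0.0738] F [-0.8 -0.3 -1.6] w 0.504
rot err vec [-0.     0.    -0.002]
[-49.55216181  -0.45230687  -2.56247612]
```

```bash
python3 -m creep '[{"x":0.1,"y":0.02,"z":-0.17,"ax":0,"ay":0,"az":0,"claw":3.8},{"x":0.1,"y":0.02,"z":-0.17,"ax":0,"ay":0,"az":0,"claw":3.8},{"x":0.1,"y":0.02,"z":-0.17,"ax":0,"ay":0,"az":0,"claw":3.8},{"x":0.1,"y":0.02,"z":-0.17,"ax":0,"ay":0,"az":0,"claw":3.8},{"x":0.05,"y":0.01,"z":-0.09,"ax":0,"ay":0,"az":0,"claw":3.8},{"x":0.02,"y":0.01,"z":-0.04,"ax":0,"ay":0,"az":0,"claw":3.8},{"x":0,"y":0,"z":0,"ax":0,"ay":0,"az":0,"claw":3.8},{"x":0,"y":0,"z":0,"ax":0,"ay":0,"az":0,"claw":3.8},{"x":0,"y":0,"z":0,"ax":0,"ay":0,"az":0,"claw":3.8},{"x":0,"y":0,"z":0,"ax":0,"ay":0,"az":0,"claw":3.8}]'
python3 - <<'E'
from h import *
e,R=st();u=e-.003*nrm
print((u-tr(0,0,0))@np.stack([up,ey,nrm],1)*1000)
E
```

```text
t: 30.6
eef_pos: [0.5727, 0.1886, 0.0657]
tool_rot: [0.96, 0.104, 0.258, -0.028]
ft_force: [-0.3, 0.0, -2.2]
width: 0.505
t 30.6 eef [0.5727 0.1886 0.0657] F [-0.3  0.  -2.2] w 0.505
rot err vec [-0.     0.001 -0.002]
[-49.41220173  -0.48393016 -11.94375492]
```

Clean so far, with no side force. I'll lower the last 2–3 mm.

```bash
python3 -m creep '[{"x":0.05,"y":0.01,"z":-0.09,"ax":0,"ay":0,"az":0,"claw":3.8},{"x":0.02,"y":0.01,"z":-0.04,"ax":0,"ay":0,"az":0,"claw":3.8},{"x":0.02,"y":0,"z":-0.04,"ax":0,"ay":0,"az":0,"claw":3.8},{"x":0.02,"y":0.01,"z":-0.04,"ax":0,"ay":0,"az":0,"claw":3.8},{"x":0,"y":0,"z":0,"ax":0,"ay":0,"az":0,"claw":3.8},{"x":0,"y":0,"z":0,"ax":0,"ay":0,"az":0,"claw":3.8},{"x":0,"y":0,"z":0,"ax":0,"ay":0,"az":0,"claw":3.8},{"x":0,"y":0,"z":0,"ax":0,"ay":0,"az":0,"claw":3.8},{"x":0,"y":0,"z":0,"ax":0,"ay":0,"az":0,"claw":3.8},{"x":0,"y":0,"z":0,"ax":0,"ay":0,"az":0,"claw":3.8}]'
python3 - <<'E'
from h import *
e,R=st();u=e-.003*nrm
print((u-tr(0,0,0))@np.stack([up,ey,nrm],1)*1000)
E
```

```text
t: 31.6
eef_pos: [0.5734, 0.1888, 0.0644]
tool_rot: [0.96, 0.104, 0.258, -0.028]
ft_force: [-12.4, -4.4, 13.3]
width: 0.505
t 31.6 eef [0.5734 0.1888 0.0644] F [-12.4  -4.4  13.3] w 0.505
rot err vec [-0.     0.001 -0.002]
[-49.41730257  -0.40981138 -13.47166977]
```

```bash
python3 -m creep '[{"x":0,"y":0,"z":0,"ax":0,"ay":0,"az":0,"claw":4.4},{"x":0,"y":0,"z":0,"ax":0,"ay":0,"az":0,"claw":5},{"x":0,"y":0,"z":0,"ax":0,"ay":0,"az":0,"claw":6},{"x":0,"y":0,"z":0,"ax":0,"ay":0,"az":0,"claw":6.5},{"x":0,"y":0,"z":0,"ax":0,"ay":0,"az":0,"claw":6.5},{"x":-0.5,"y":-0.11,"z":0.87,"ax":0,"ay":0,"az":0,"claw":6.5},{"x":-1,"y":-0.22,"z":1.73,"ax":0,"ay":0,"az":0,"claw":6.5},{"x":-1,"y":-0.22,"z":1.73,"ax":0,"ay":0,"az":0,"claw":6.5},{"x":-2,"y":-0.44,"z":3.4,"ax":0,"ay":0,"az":0,"claw":6.5},{"x":-2,"y":-0.44,"z":3.4,"ax":0,"ay":0,"az":0,"claw":6.5}]'
python3 -m creep '[{"x":-1,"y":-1.5,"z":3,"ax":-0.022,"ay":0.102,"az":0,"claw":6.5},{"x":-1,"y":-2.5,"z":3,"ax":-0.022,"ay":0.102,"az":0,"claw":6.5},{"x":-0.5,"y":-4,"z":2,"ax":-0.022,"ay":0.102,"az":0,"claw":6.5},{"x":0,"y":-4,"z":0,"ax":-0.022,"ay":0.102,"az":0,"claw":6.5},{"x":0,"y":-4,"z":0,"ax":-0.022,"ay":0.102,"az":0,"claw":6.5},{"x":0,"y":-4,"z":0,"ax":0,"ay":0,"az":0,"claw":6.5},{"x":0,"y":-4,"z":0,"ax":0,"ay":0,"az":0,"claw":6.5},{"x":0,"y":-4,"z":0,"ax":0,"ay":0,"az":0,"claw":6.5},{"x":0,"y":-4,"z":0,"ax":0,"ay":0,"az":0,"claw":6.5},{"x":0,"y":0,"z":0,"ax":0,"ay":0,"az":0,"claw":6.5}]'
python3 - <<'E'
from h import *
snap(16);e,R=st()
B=np.stack([up,ey,nrm],1)
for nm,c in(("slab",tr(.036,0,.03)),("drum",tr(-.0495,0,.03))):
    P=green("top16",c,.04);q=(P-tr(0,0,0))@B*1000;A=q[q[:,2]>34]
    f=np.linalg.lstsq(np.c_[A[:,:2]-A[:,:2].mean(0),np.ones(len(A))],A[:,2],rcond=None)[0];print(nm,len(A),"top plane",f.round(3),"ctr",((A.min(0)+A.max(0))/2).round(1))
crop(load("scene16"),"sc16",330,140,490,290,5);crop(load("top16"),"tp16",60,120,300,410,2)
cv2.imwrite("pics/t16.png",load("top16")["frame"][:,:,::-1]);cv2.imwrite("pics/s16.png",load("scene16")["frame"][:,:,::-1])
E
```

```text
t: 32.6
eef_pos: [0.5076, 0.1743, 0.1761]
tool_rot: [0.96, 0.104, 0.257, -0.028]
ft_force: [0.5, 0.3, 0.4]
width: 0.761
t: 33.6
eef_pos: [0.4834, -0.1488, 0.2544]
tool_rot: [0.994, 0.105, 0.002, -0.001]
ft_force: [-0.2, 0.1, -0.1]
width: 0.761
t 33.7 eef [ 0.4836 -0.1453  0.2545] F [0.3 1.1 0.4] w 0.761
rot err vec [ 0.108 -0.508  0.   ]
slab 469 top plane [-0.000e+00 -4.000e-03  3.795e+01] ctr [36.7 -1.9 38.8]
drum 285 top plane [-6.0000e-03 -1.0000e-03  3.7899e+01] ctr [-47.2  -2.3  38.4]
```

View pics/sc16.png

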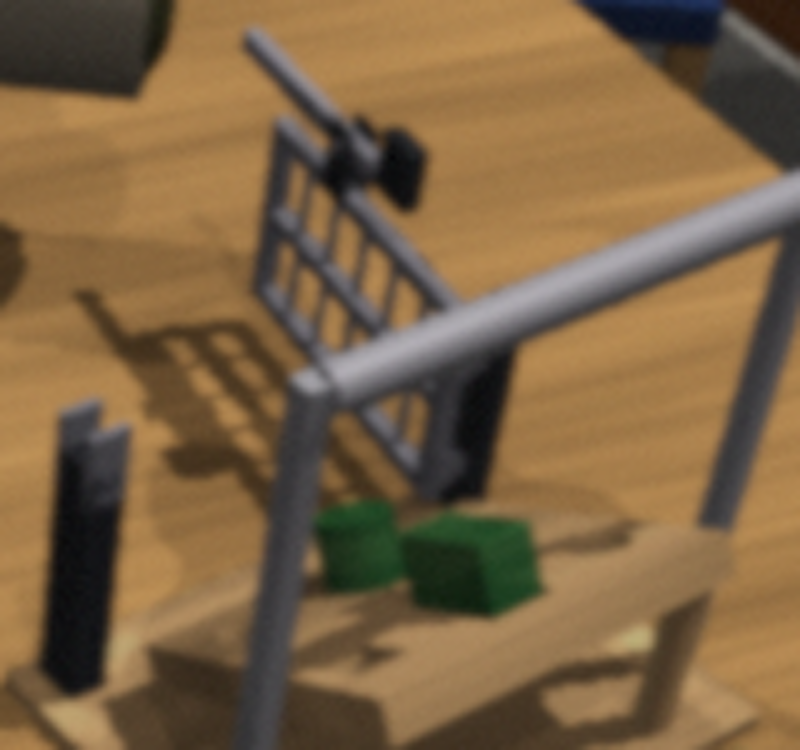

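View pics/t16.png

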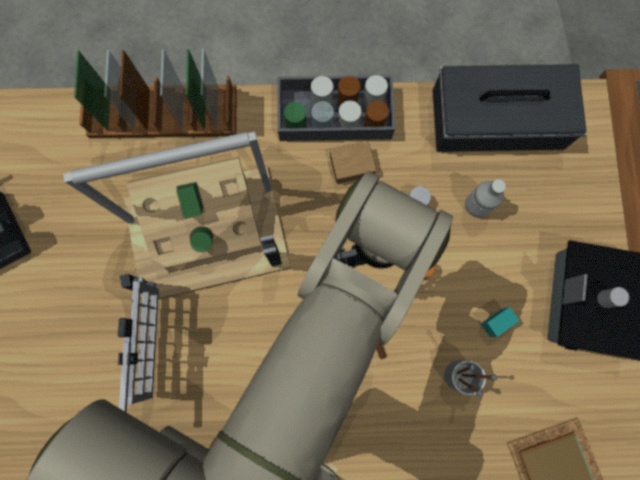

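View pics/s16.png

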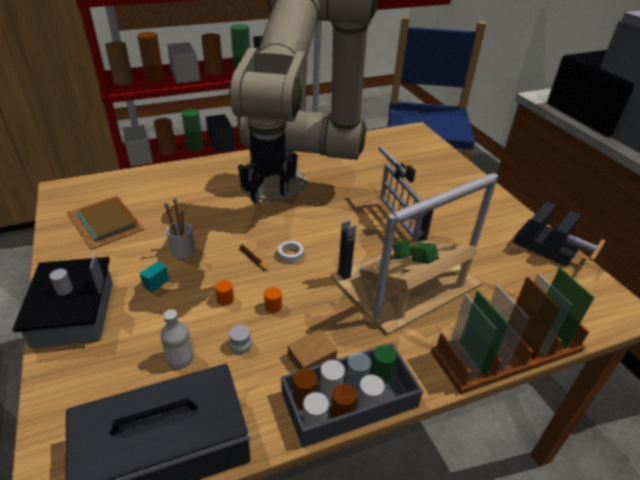

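```bash
python3 -m creep '[{"x":0,"y":0,"z":0,"ax":0,"ay":0,"az":0,"claw":6.5},{"x":0,"y":0,"z":0,"ax":0,"ay":0,"az":0,"claw":6.5},{"x":0,"y":0,"z":0,"ax":0,"ay":0,"az":0,"claw":6.5},{"x":0,"y":0,"z":0,"ax":0,"ay":0,"az":0,"claw":6.5},{"x":0,"y":0,"z":0,"ax":0,"ay":0,"az":0,"claw":6.5},{"x":0,"y":0,"z":0,"ax":0,"ay":0,"az":0,"claw":6.5},{"x":0,"y":0,"z":0,"ax":0,"ay":0,"az":0,"claw":6.5},{"x":0,"y":0,"z":0,"ax":0,"ay":0,"az":0,"claw":6.5},{"x":0,"y":0,"z":0,"ax":0,"ay":0,"az":0,"claw":6.5},{"x":0,"y":0,"z":0,"ax":0,"ay":0,"az":0,"claw":6.5}]'
python3 -c "
from station import bot
print(bot.hand_in())"
```

```text
t: 34.7
eef_pos: [0.4841, -0.1451, 0.2543]
tool_rot: [0.994, 0.108, 0.002, -0.001]
ft_force: [0.2, 0.1, -0.3]
width: 0.76
the job is handed in; nothing more can be done
None
```

The job is handed in at about 34.7 s. The gate stands open, past a right angle, and both green blocks are in the pockets that fit them. `hand_in` reported no verdict.

- **Gate:** I pinched the thumb lever and pressed it down about 14 mm. The picture showed the bar clear of its catch, so I swung the gate about 1.8 rad and let go. In the last pictures it stands about 100° open.
- **Blocks:** I placed the slab, then the drum, with the tool tilted 30°. I lowered each until it touched the pocket floor at about 15–20 N, then released it.
- **Seating:** The depth images put both top faces about 37.9 mm above the tray face, where 38 mm means fully down. Both are parallel to the tray within 0.01 rad.
- **Other things on the bench:** The ones I could see looked unmoved in the last pictures. I compared them by eye and did not measure them, and the arm partly hid one orange look-alike and the jar in the last top view.

**Disagreements:**
- **TCP offset:** The gripper really sat about 35 mm behind the reported TCP along the tool axis. My first try at the lever therefore closed on air just above it. I corrected for this from then on.
- **Camera offset:** The camera positions were also 2–3 mm off from the reported ones, within what I could correct by feel.

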